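# Reload the rotary boring table from the roller lane

## Task

Reload the rotary boring table: lay every finished (bored) block that is on it flat in the blue tray, and load every fresh red-ended blank from the sloped roller lane, always the one at the lane's front, one to a nest, working only at the front opening of the guard and pushing each blank in until it is right home against the hub. To bring another nest to the front, lift the sprung red T-handle, turn the table with it and let the plunger drop home; leave the table locked that way with an empty nest at the front.

Things in the scene. Friction and masses are not known exactly. Their poses are not given: they have to be found in the camera images.
- indexer: Rotary index table for boring blocks, fixed: green base plate (155 mm to the front and each side of the axis), 290 mm turntable, clear guard, boring unit behind. Origin on the bench on the turntable's vertical axis; -x is its front, where the guard is open, +x points to the boring unit. Only the nest standing at the front can be loaded or emptied, from above.
- guard (a point): On the guard plate's top, 123 mm above the bench on the axis; axes as the indexer's. The fixed clear plate lies 12 mm over the blocks' tops and covers 72 to 155 mm either side (y) for x = -85 to +155 mm, and all of x = +72 to +155 mm. Open stays a slot 144 mm wide from the front to past the handle.
- turntable (a joint): Turntable angle, rad, anticlockwise from above, near 0 at the start, limits -6.4 and 6.4. At k*pi/3 (k counted round 6) nest k stands at the front and the table can lock (up to 0.03 rad of play when locked). With the plunger lifted it turns against about 0.12 N m of friction and stays where it is left.
- plunger (a joint): Lift of the sprung index plunger, m: 0 = home, its hidden pin in a notch, table locked; upper stop 0.018. Above 0.013 the table can turn. The spring presses it down, about 10 N at home, 13 N at the top with its weight. Let down between notches the pin rides on the index plate (0.012) until turned over a notch; there it drops in and centres the table from about 0.05 rad.
- handle (a point): Centre of the plunger's red T-bar on the hub, on the turntable's axis, 165 mm above the bench when home. The bar is 76 mm long (this point's y axis), 16 mm thick (x axis), 22 mm high; it lifts with the plunger and turns with the table. At the start it lies along the indexer's y axis. Stem 15 mm thick.
- load (a point): Fixed point: centre of a block fully home in the nest standing at the front, 84 mm above the bench (nest floor 62 mm), 96 mm from the axis. Axes as the indexer's: the hub lies in +x from here, the nest's open end in -x.
- lane: Sloped roller lane, fixed, aluminium rails and grey rollers, 380 x 72 mm, left or right of the index table (the tray is on the other side). Origin on the bench under the inner face of its yellow end stop, the low end nearest the robot; +x points up the lane, rising 0.122 rad. Blocks lie lengthwise on it. When the front one is taken the others roll down to the stop within 3 s.
- pick (a point): Centre of a block lying at the lane's end stop, 40 mm up the lane from it; axes as the lane's (level). Around it: side rails 50 mm apart inside, 13 mm above the rollers; end stop 21 mm above them. A clear cover 51 to 55 mm above the rollers, from 105 mm behind the stop upwards, keeps all but the front block from being lifted.
- tray: Loose blue tray, 240 x 160 x 28 mm (x, y, z), walls and floor 4 mm, 0.5 kg. Origin at the centre of its underside.
- blank1: Fresh blank: square aluminium block 80 x 44 x 44 mm, both ends painted red, on the roller lane at the start, at its front. Its origin is its centre, its x axis runs along its length. 270 to 550 g.
- blank2: Fresh blank: square aluminium block 80 x 44 x 44 mm, both ends painted red, on the roller lane at the start, second. Its origin is its centre, its x axis runs along its length. 270 to 550 g.
- blank3: Fresh blank: square aluminium block 80 x 44 x 44 mm, both ends painted red, on the roller lane at the start, third. Its origin is its centre, its x axis runs along its length. 270 to 550 g.
- blank4: Fresh blank: square aluminium block 80 x 44 x 44 mm, both ends painted red, on the roller lane at the start, fourth. Its origin is its centre, its x axis runs along its length. 270 to 550 g. May be absent.
- done1: Finished block: bare bright metal, 80 x 44 x 44 mm, dark bored holes in all faces, at the start in nest 0 (at the front). Its origin is its centre, its x axis runs along its length. 270 to 550 g. May be absent.
- done2: Finished block: bare bright metal, 80 x 44 x 44 mm, dark bored holes in all faces, at the start in nest 1 (comes to the front when the turntable has turned +60 degrees). Its origin is its centre, its x axis runs along its length. 270 to 550 g. May be absent.
- nest0 (a point): Nest 0 on the turntable: centre of a block fully home in it; x axis radially out, z up. Flat floor 22 mm below this point; two blue side rails 14 mm high, 49 mm apart at the floor flaring to 54 mm, from 18 mm inside to 40 mm outside of this point; its stop is the hub's flat face, 40 mm inwards, 30 mm high; outer end open.
- nest1 (a point): Nest 1 on the turntable: centre of a block fully home in it; x axis radially out, z up. Flat floor 22 mm below this point; two blue side rails 14 mm high, 49 mm apart at the floor flaring to 54 mm, from 18 mm inside to 40 mm outside of this point; its stop is the hub's flat face, 40 mm inwards, 30 mm high; outer end open.
- nest2 (a point): Nest 2 on the turntable: centre of a block fully home in it; x axis radially out, z up. Flat floor 22 mm below this point; two blue side rails 14 mm high, 49 mm apart at the floor flaring to 54 mm, from 18 mm inside to 40 mm outside of this point; its stop is the hub's flat face, 40 mm inwards, 30 mm high; outer end open.
- nest3 (a point): Nest 3 on the turntable: centre of a block fully home in it; x axis radially out, z up. Flat floor 22 mm below this point; two blue side rails 14 mm high, 49 mm apart at the floor flaring to 54 mm, from 18 mm inside to 40 mm outside of this point; its stop is the hub's flat face, 40 mm inwards, 30 mm high; outer end open.
- nest4 (a point): Nest 4 on the turntable: centre of a block fully home in it; x axis radially out, z up. Flat floor 22 mm below this point; two blue side rails 14 mm high, 49 mm apart at the floor flaring to 54 mm, from 18 mm inside to 40 mm outside of this point; its stop is the hub's flat face, 40 mm inwards, 30 mm high; outer end open.
- nest5 (a point): Nest 5 on the turntable: centre of a block fully home in it; x axis radially out, z up. Flat floor 22 mm below this point; two blue side rails 14 mm high, 49 mm apart at the floor flaring to 54 mm, from 18 mm inside to 40 mm outside of this point; its stop is the hub's flat face, 40 mm inwards, 30 mm high; outer end open.

How it is judged:
At the end, for the whole second after the job is handed in: Each blank in a nest of its own, within 6 mm of fully home and 0.1 rad of in line; none within 60 mm of the front loading position; plunger home within 3 mm, turntable still; each finished block flat in the tray (centre inside the walls, under 36 mm above the tray's underside); all at rest (((distance between blank1 and nest0 below 0.006 m and angle between the x axis of blank1 and the x axis of nest0, either way round below 0.1 rad) or (distance between blank1 and nest1 below 0.006 m and angle between the x axis of blank1 and the x axis of nest1, either way round below 0.1 rad) or (distance between blank1 and nest2 below 0.006 m and angle between the x axis of blank1 and the x axis of nest2, either way round below 0.1 rad) or (distance between blank1 and nest3 below 0.006 m and angle between the x axis of blank1 and the x axis of nest3, either way round below 0.1 rad) or (distance between blank1 and nest4 below 0.006 m and angle between the x axis of blank1 and the x axis of nest4, either way round below 0.1 rad) or (distance between blank1 and nest5 below 0.006 m and angle between the x axis of blank1 and the x axis of nest5, either way round below 0.1 rad)) and distance between each of blank1, blank2, blank3, blank4 and load above 0.06 m and linear speed of each of blank1, blank2, blank3, blank4, done1, done2 below 0.02 m/s and ((distance between blank2 and nest0 below 0.006 m and angle between the x axis of blank2 and the x axis of nest0, either way round below 0.1 rad) or (distance between blank2 and nest1 below 0.006 m and angle between the x axis of blank2 and the x axis of nest1, either way round below 0.1 rad) or (distance between blank2 and nest2 below 0.006 m and angle between the x axis of blank2 and the x axis of nest2, either way round below 0.1 rad) or (distance between blank2 and nest3 below 0.006 m and angle between the x axis of blank2 and the x axis of nest3, either way round below 0.1 rad) or (distance between blank2 and nest4 below 0.006 m and angle between the x axis of blank2 and the x axis of nest4, either way round below 0.1 rad) or (distance between blank2 and nest5 below 0.006 m and angle between the x axis of blank2 and the x axis of nest5, either way round below 0.1 rad)) and ((distance between blank3 and nest0 below 0.006 m and angle between the x axis of blank3 and the x axis of nest0, either way round below 0.1 rad) or (distance between blank3 and nest1 below 0.006 m and angle between the x axis of blank3 and the x axis of nest1, either way round below 0.1 rad) or (distance between blank3 and nest2 below 0.006 m and angle between the x axis of blank3 and the x axis of nest2, either way round below 0.1 rad) or (distance between blank3 and nest3 below 0.006 m and angle between the x axis of blank3 and the x axis of nest3, either way round below 0.1 rad) or (distance between blank3 and nest4 below 0.006 m and angle between the x axis of blank3 and the x axis of nest4, either way round below 0.1 rad) or (distance between blank3 and nest5 below 0.006 m and angle between the x axis of blank3 and the x axis of nest5, either way round below 0.1 rad)) and ((distance between blank4 and nest0 below 0.006 m and angle between the x axis of blank4 and the x axis of nest0, either way round below 0.1 rad) or (distance between blank4 and nest1 below 0.006 m and angle between the x axis of blank4 and the x axis of nest1, either way round below 0.1 rad) or (distance between blank4 and nest2 below 0.006 m and angle between the x axis of blank4 and the x axis of nest2, either way round below 0.1 rad) or (distance between blank4 and nest3 below 0.006 m and angle between the x axis of blank4 and the x axis of nest3, either way round below 0.1 rad) or (distance between blank4 and nest4 below 0.006 m and angle between the x axis of blank4 and the x axis of nest4, either way round below 0.1 rad) or (distance between blank4 and nest5 below 0.006 m and angle between the x axis of blank4 and the x axis of nest5, either way round below 0.1 rad)) and x of done1 in the frame of tray between -0.112 and 0.112 m and y of done1 in the frame of tray between -0.072 and 0.072 m and z of each of done1, done2 in the frame of tray below 0.036 m and x of done2 in the frame of tray between -0.112 and 0.112 m and y of done2 in the frame of tray between -0.072 and 0.072 m and value of joint plunger below 0.003 m and velocity of joint turntable below 0.05 rad/s); the robot touches nothing.
Of blank4, done1, done2 only 1 to 3 are there at a start; the rules pass over those that are not, and their reading is None.
At some moment in a run one of tray may be knocked a few centimetres aside while the robot is not near it.
Once in a run the grip may slacken for a moment while it holds something.
It also fails if it takes over 210 s, if anything falls off the work surface, if the arm or the gripper's body presses on something with over 40 N, if the wrist force passes 120 N, or if a joint passes its speed limit or range.

## Robot

A 7-joint arm with a two-finger parallel gripper is mounted at the origin on the work surface. World frame = base frame: x ahead of the robot, y to its left, z up, the work surface at z = 0. Lengths are in m, angles in rad, forces in N, time in s.
With the tool pointing down it reaches from about 0.4 to 0.85 m from the base axis. Payload 10.4 kg.
Tool frame: the origin (TCP) lies on the centre line of the jaws, within the pads' length; the fingertips stand 8 mm ahead of it and the grasp point (between the pads) lies 11 mm behind it; z points along the fingers, y is the direction in which the jaws open and shut (so a half turn about z gives the same grasp; the last joint's range is limited). The gripper opens to 85 mm and grips with 20 to 120 N. Pads are 22 mm wide; open, the fingers measure 114 mm over their backs; the gripper's body (76 mm by 85 mm) begins 54 mm behind the grasp point. The pads swing forward as they close: fully open they stand 13 mm farther back than shut.
Start: joints at [-1.175, 0.332, -0.065, 1.46, 0.022, 1.35, -0.088], TCP at [0.254, 0.571, 0.213] pointing down, gripper open.
Joint ranges: [-2.6, 2.6], [-0.5, 2.12], [-1.47, 1.34], [0.16, 2.42], [-1.27, 4.41], [0.06, 2.06], [-2.6, 2.6]. Speed limits (rad/s): [2.22, 2.22, 2.79, 2.79, 3.14, 3.14, 3.14].

## Interface

Orientations are given as a unit quaternion [x, y, z, w].
In Python, from workcell import manip gives the robot as it stands.
- The arm moves only by the tool arm_command, never from a script. Its argument "targets" is text: rows parted by semicolons, each of 6 numbers parted by spaces: the shift along the tool's x, y, z in mm, then the turn, a rotation vector about the tool's x, y, z in rad. A call has 1 to 5 rows; each row shifts and turns the commanded pose from where the row before left it, along the tool's axes as they then stand; what a row does not reach is not made up. A row lasts 1/8 s, in which the tool goes at most 62.5 mm and 10.7 degrees, less where a joint would pass 70% of its speed; a pose out of reach is approached as far as the arm can. A call is refused whole if a number of a shift passes 62.5 or a number of a turn 0.188, either way. A call with a gripper value outside its range is refused whole. "grip" is the finger opening in mm, from 0 to 85.4, set as the call begins (left out, the last holds). The fingers move at their own pace and stop on an object; "squeeze" is the grip in N (left out, the last holds). Time passes only in rows, so rows that do not move let the fingers close. It gives the time, the measured TCP pose, the force and the opening at its end, in the units of the state.
- manip.get_obs(): the state, without advancing time (a new reading comes with each control period).
- manip.camera(name): name is "scene" or "side" or "wrist"; returns a dict with "frame" (384x512x3 uint8, red, green, blue), "vertical_fov" (degrees; the focal length in pixels is half the picture's height over the tangent of half this angle, whatever the lens; pixels are square), "cx", "cy" (the principal point, pixels), "rvec" (rotation vector, rad) and "tvec" (3), from world to camera coordinates, as OpenCV has them. Camera axes: x right, y down, z forward; pixel columns grow to the right and rows downward; lengths in m; the calibration is good to about 2 mm. A picture is of the moment at which its call begins. There is no depth.
- manip.hand_in(): hands the job in, once; it reports no verdict.
Trained networks look in a picture, given as the dict that the camera call returned (one of the last four; its "shot" number tells which), for a name from the list of things; names that differ only in an ending like _2 or _b are one class to them, and where a whole thing is asked for, a point or a joint stands for the part that bears it (a point fixed in the world has none). Each returns a list of dicts, best first, with "p" (0 to 1); they miss things now and then, are a little off and sometimes report something else, mostly with a low value. They report only what shows in the picture. A call takes as long as a camera call.
- manip.search_frame(picture, name): "xyz" ([x, y, z] in m, in the coordinates of the camera as it stood for that picture, good to about 4 mm: the middle of the surface that is visible of it).
The state is a dict: "clock": time; "joint_pos": joint angles; "joint_velocities": joint speeds; "tau": joint torques, N m; "position": TCP position; "ee_rot": TCP orientation; "ft_force": force on the tool from outside, world axes, zero at the start; "torque": the same for the moment, N m; "grip_width": opening from 0.0 (shut) to 1.0 (fully open).
Only numpy, scipy, OpenCV 4.12 (cv2) and the standard library are available. Lean on these libraries where they do the work, as an engineer would, in place of code of your own. Each camera call takes 0.05 s, during which the arm holds its last target.

## Working session

There is one attempt and no reset: what is moved stays moved. The work goes in short steps, Python scripts to look and compute and a tool call to move; the robot and the scene stay as the last step left them, time stands still between calls to the robot, and variables do not carry over. Pictures are saved under pics/ and viewed, and the job is handed in when it is done.

Besides the shell and the picture viewer there is one more tool, called after "Call:" as a command line: name --argument value ..., lists and objects as JSON in quotes. arm_command: Moves the arm, as the interface text tells. Its arguments: {"type":"object","properties":{"targets":{"type":"string"},"grip":{"type":"number"},"squeeze":{"type":"number"}},"required":["targets"]}

```bash
ls; mkdir -p pics; cat > h.py <<'E'
import numpy as np, cv2
from scipy.spatial.transform import Rotation as R
from workcell import manip
def shot(name,fn=None):
    c=manip.camera(name)
    if fn: cv2.imwrite('pics/'+fn,cv2.cvtColor(c['frame'],cv2.COLOR_RGB2BGR))
    return c
def ext(c):
    return cv2.Rodrigues(np.array(c['rvec'],float))[0],np.array(c['tvec'],float).reshape(3)
def c2w(c,p):
    Rm,t=ext(c); return Rm.T@(np.array(p)-t)
def K(c):
    f=192/np.tan(np.radians(c['vertical_fov'])/2); return np.array([[f,0,c['cx']],[0,f,c['cy']],[0,0,1]])
def proj(c,P):
    return cv2.projectPoints(np.array(P,float).reshape(-1,3),np.array(c['rvec'],float),np.array(c['tvec'],float),K(c),None)[0].reshape(-1,2)
def ray(c,uv,z):
    Rm,t=ext(c); d=Rm.T@np.linalg.inv(K(c))@np.array([uv[0],uv[1],1.]); o=-Rm.T@t
    return o+d*(z-o[2])/d[2]
def find(c,name,n=3):
    return [(round(r['p'],2),c2w(c,r['xyz']).round(4)) for r in manip.search_frame(c,name)[:n]]
E
python3 - <<'E'
from h import *
np.set_printoptions(suppress=True)
o=manip.get_obs(); print(o['clock'],o['position'],o['ee_rot'],o['grip_width'])
for cam in ['scene','side','wrist']:
    c=shot(cam,cam+'0.png'); print(cam,{k:v for k,v in c.items() if k!='frame'})
    for n in ['indexer','turntable','handle','lane','tray','blank1','done1']:
        print(n,find(c,n,5))
E
```

```text
pics
0.0 [0.2540033  0.57059975 0.21220892] [ 0.20786284  0.97815771 -0.00072602 -0.00011981] 0.9996402218607529
scene {'vertical_fov': 48.19655787007475, 'cx': 256.9029305215318, 'cy': 181.528741286144, 'rvec': array([ 1.07553987,  2.18933772, -1.178824  ]), 'tvec': array([ 0.33611905, -0.14031152,  1.54917761]), 'shot': 1}
indexer [(0.83, array([0.7126, 0.0638, 0.0877])), (0.53, array([0.5954, 0.0342, 0.0631]))]
turntable [(0.69, array([0.7124, 0.0662, 0.0899])), (0.65, array([0.597 , 0.0301, 0.0588]))]
handle [(0.68, array([0.7102, 0.0616, 0.0924]))]
lane [(0.58, array([0.594 , 0.0334, 0.0589])), (0.22, array([0.5498, 0.0814, 0.1062]))]
tray [(0.7, array([0.4514, 0.3613, 0.0032])), (0.43, array([0.5932, 0.0322, 0.0626]))]
blank1 [(0.85, array([ 0.457, -0.329,  0.117])), (0.69, array([ 0.6344, -0.3147,  0.1198])), (0.55, array([ 0.5427, -0.3258,  0.1156]))]
done1 [(0.73, array([0.593 , 0.0326, 0.0599])), (0.54, array([0.5443, 0.0774, 0.1069]))]
side {'vertical_fov': 42.52324292357501, 'cx': 265.4743853438177, 'cy': 193.611092857533, 'rvec': array([ 2.25706282, -0.5556565 ,  0.23398
[... 209 characters left out ...]
.0622]))]
handle [(0.65, array([0.5831, 0.0201, 0.1677]))]
lane [(0.85, array([ 0.6246, -0.3565,  0.1411]))]
tray [(0.85, array([0.439 , 0.3675, 0.0096]))]
blank1 [(0.6, array([ 0.4568, -0.361 ,  0.1145]))]
done1 [(0.69, array([ 0.5108, -0.3619,  0.1237])), (0.56, array([ 0.5983, -0.01  ,  0.0913]))]
wrist {'vertical_fov': 69.4235144258256, 'cx': 257.9625216020765, 'cy': 190.4070572341519, 'rvec': array([-2.43371242, -1.58078794, -0.22047388]), 'tvec': array([-0.62564673, -0.03640129,  0.37932062]), 'shot': 3}
indexer [(0.8, array([0.4542, 0.1695, 0.0173]))]
turntable []
handle [(0.38, array([0.4542, 0.1698, 0.0138]))]
lane []
tray [(0.72, array([0.3977, 0.4054, 0.0033]))]
blank1 []
done1 []
```

View pics/scene0.png

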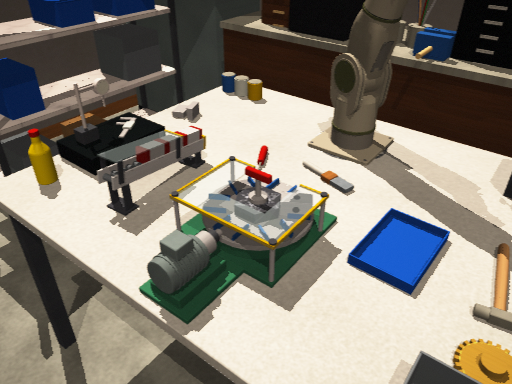

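View pics/side0.png

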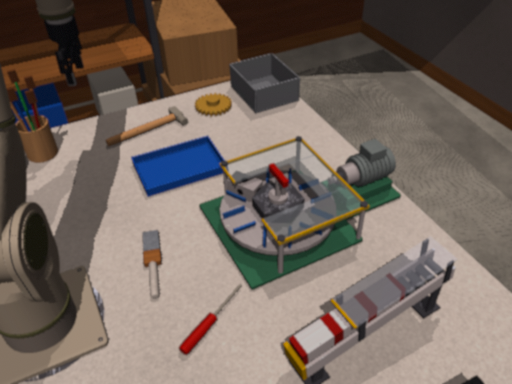

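View pics/wrist0.png

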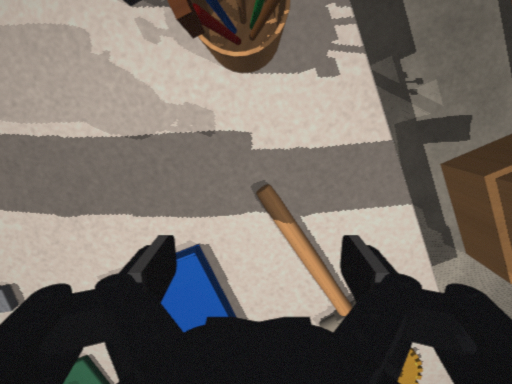

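The views show the lane on the right (−y) and the tray on the left (+y). The front nest may hold a block, so I'll zoom in.

```bash
python3 - <<'E'
import cv2
a=cv2.imread('pics/scene0.png'); cv2.imwrite('pics/scene0z.png',cv2.resize(a[140:310,140:345],None,fx=3.6,fy=3.4,interpolation=2))
a=cv2.imread('pics/side0.png'); cv2.imwrite('pics/side0z.png',cv2.resize(a[130:290,195:400],None,fx=3.6,fy=3.6,interpolation=2))
cv2.imwrite('pics/side0l.png',cv2.resize(a[230:384,275:465],None,fx=3.6,fy=3.6,interpolation=2))
E
```

```text
(no output)
```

View pics/scene0z.png

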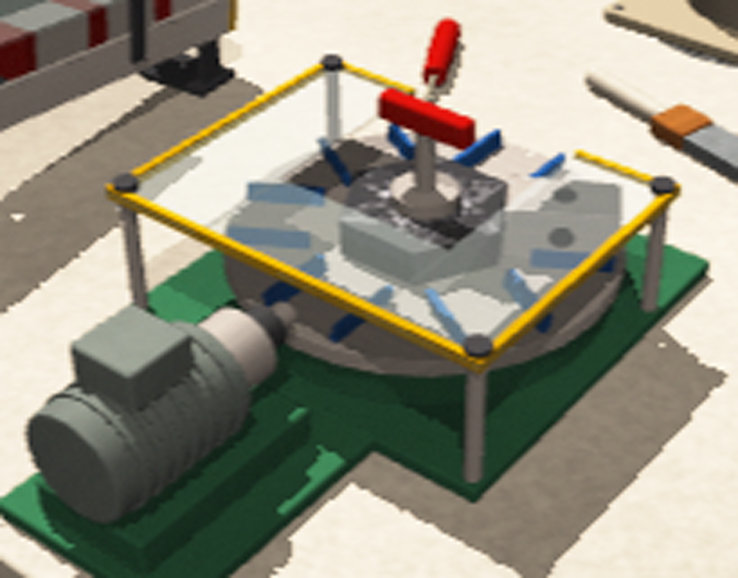

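View pics/side0z.png

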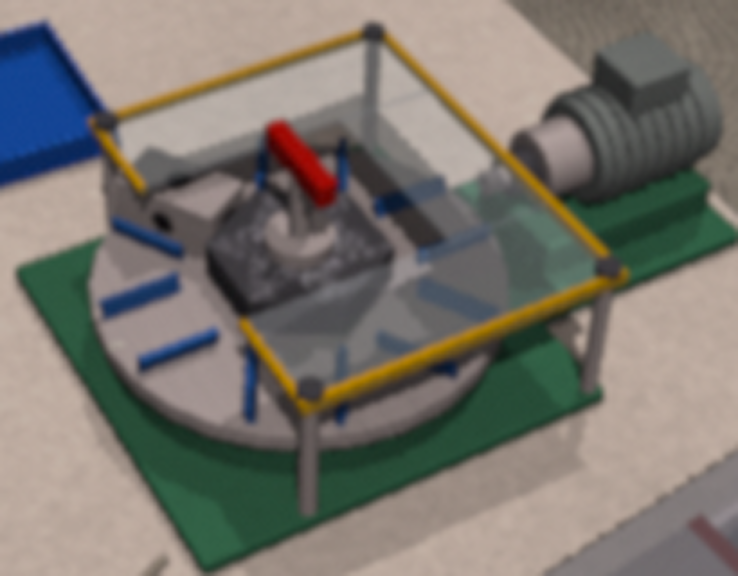

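View pics/side0l.png

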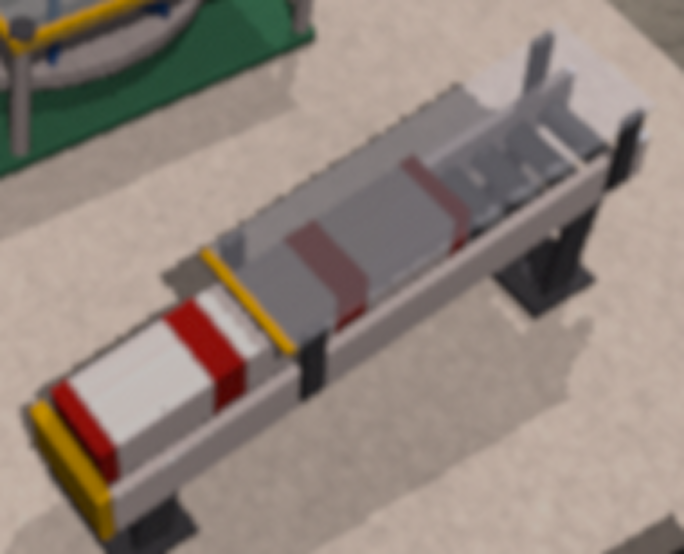

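```bash
cat > fit.py <<'E'
from h import *
from scipy.optimize import least_squares
np.set_printoptions(suppress=True)
cs=manip.camera('scene'); cd=manip.camera('side')
side={'BL':(298.3,139.2),'FL':(224.2,163.9),'BR':(363.9,204.4),'FR':(281.7,238.9),'H':(278.9,175.3)}
scn={'FR':(232.2,158.2),'BR':(174.7,194.4),'BL':(272.8,242.1),'FL':(323.9,194.7),'H':(258.6,174.4)}
def pts(v,ks):
    x,y,a,d,z=v
    L={'BL':(.155-d,.155-d,z),'FL':(-.085+d,.155-d,z),'BR':(.155-d,-.155+d,z),'FR':(-.085+d,-.155+d,z),'H':(0,0,.165)}
    Rz=R.from_euler('z',a).as_matrix()
    return np.array([Rz@np.array(L[k])+[x,y,0] for k in ks])
def res(v):
    return np.concatenate([(proj(cd,pts(v,side))-list(side.values())).ravel(),(proj(cs,pts(v,scn))-list(scn.values())).ravel(),[(v[3]-.0)*300,(v[4]-.126)*500]])
s=least_squares(res,[.58,.02,0,0,.125],loss='soft_l1'); print(s.x, res(s.x).round(1))
for n,c in (('side',cd),('scene',cs)):
  print(n,'handle',find(c,'handle'),'done',find(c,'done2'),'blank',find(c,'blank1',5))
E
python3 fit.py
```

```text
[0.58726679 0.02527674 0.01782335 0.00906316 0.12441114] [-0.4 -0.5 -0.9 -0.1 -0.5 -0.3 -1.5 -0.5 -1.2 -0.5 -1.   0.1 -1.   0.2
 -0.9  0.2 -0.6 -0.3 -1.3 -0.   2.7 -0.8]
side handle [(0.69, array([0.5811, 0.0182, 0.1717]))] done [(0.95, array([0.532 , 0.0919, 0.101 ]))] blank [(0.93, array([ 0.4577, -0.3627,  0.1169])), (0.83, array([ 0.5105, -0.3592,  0.1218])), (0.45, array([ 0.6182, -0.3658,  0.1072]))]
scene handle [(0.68, array([0.5904, 0.0317, 0.1675])), (0.32, array([0.5962, 0.0328, 0.0633]))] done [(0.41, array([0.545 , 0.0843, 0.1055])), (0.16, array([0.711 , 0.0601, 0.0906]))] blank [(0.65, array([ 0.5429, -0.3267,  0.1169])), (0.54, array([ 0.454 , -0.3303,  0.1165])), (0.51, array([ 0.6332, -0.3144,  0.1187]))]
```

```bash
cat >> h.py <<'E'
np.set_printoptions(suppress=True,precision=4)
def cur():
    o=manip.get_obs(); return np.array(o['position']),R.from_quat(o['ee_rot'])
def toolR(az,tilt=0,laz=0):
    # tool down, jaw axis(y) at azimuth az deg; tilt about +y-like horizontal (tool z leans to +laz dir by tilt rad)
    a=np.radians(az); y=np.array([np.cos(a),np.sin(a),0]); z=np.array([0,0,-1.]); x=np.cross(y,z)
    B=R.from_matrix(np.stack([x,y,z],1))
    ax=np.array([-np.sin(laz),np.cos(laz),0])
    return R.from_rotvec(-ax*tilt)*B
def plan(p,Rt,n=None,start=None):
    p0,R0=start if start else cur(); p=np.array(p,float)
    rv=(R0.inv()*Rt).as_rotvec(); d=np.linalg.norm(p-p0)*1000
    need=max(d/60,np.linalg.norm(rv)/.18); n=n or int(np.ceil(need)); 
    print(f'dist {d:.1f} rot {np.linalg.norm(rv):.3f} n {n} (need {need:.1f})')
    P,Q=p0,R0
    for i in range(n):
        Pn=p0+(p-p0)*(i+1)/n; s=Q.inv().apply(Pn-P)*1000
        s=s.round(1); w=(rv/n).round(4)
        P=P+Q.apply(s)/1000; Q=Q*R.from_rotvec(w)
        print(' '.join(f'{v:g}' for v in s),' '.join(f'{v:g}' for v in w),end='; ')
        if i%5==4: print()
    print('\nend err mm',((P-p)*1000).round(2),'rot',np.linalg.norm((Q.inv()*Rt).as_rotvec()).round(4))
def st():
    o=manip.get_obs(); p,q=cur(); yv=q.apply([0,1,0]); zv=q.apply([0,0,1])
    print('t',round(o['clock'],2),'p',p.round(4),'az',np.degrees(np.arctan2(yv[1],yv[0])).round(2),'z',zv.round(3),'F',np.round(o['ft_force'],1),'g',round(o['grip_width']*85.4,1),'j',np.round(o['joint_pos'],2))
E
python3 - <<'E'
from h import *
st()
c=manip.camera('wrist'); Rm,t=ext(c); p,q=cur()
print('cam in tool',q.inv().apply(-Rm.T@t-p),'\n',q.inv().as_matrix()@Rm.T)
plan([.40,-.345,.27],toolR(90))
E
```

```text
t 1.6 p [0.2542 0.571  0.213 ] az 66.0 z [ 0.  0. -1.] F [ 0.1  0.4 -1.3] g 85.3 j [-1.17  0.33 -0.06  1.46  0.02  1.35 -0.09]
cam in tool [ 0.0686  0.0004 -0.1622] 
 [[ 0.0001 -0.9621 -0.2728]
 [ 1.      0.      0.0005]
 [-0.0005 -0.2728  0.9621]]
dist 929.3 rot 0.419 n 16 (need 15.5)
-31.6 -48.6 -3.6 0 0 -0.0262; -30.3 -49.4 -3.5 0 0 -0.0262; -29 -50.2 -3.6 0 0 -0.0262; -27.7 -50.9 -3.6 0 0 -0.0262; -26.4 -51.7 -3.5 0 0 -0.0262; 
-25 -52.3 -3.6 0 0 -0.0262; -23.6 -52.9 -3.5 0 0 -0.0262; -22.2 -53.6 -3.6 0 0 -0.0262; -20.8 -54.1 -3.6 0 0 -0.0262; -19.4 -54.6 -3.5 0 0 -0.0262; 
-17.9 -55.1 -3.6 0 0 -0.0262; -16.5 -55.6 -3.6 0 0 -0.0262; -15.1 -56 -3.5 0 0 -0.0262; -13.5 -56.4 -3.6 0 0 -0.0262; -12.1 -56.7 -3.5 0 0 -0.0262; 
-10.6 -56.9 -3.6 0 0 -0.0262; 
end err mm [ 0.02  0.05 -0.  ] rot 0.0004
```

```bash
python3 - <<'E'
from h import *
plan([.45,.025,.29],toolR(91))
E
```

```text
dist 585.1 rot 0.436 n 10 (need 9.8)
-40.1 -41.9 -7.7 0 0 -0.0436; -38.2 -43.6 -7.7 0 0 -0.0436; -36.3 -45.3 -7.7 0 0 -0.0436; -34.3 -46.8 -7.7 0 0 -0.0436; -32.2 -48.2 -7.7 0 0 -0.0436; 
-30.1 -49.6 -7.7 0 0 -0.0436; -27.9 -50.9 -7.7 0 0 -0.0436; -25.6 -52 -7.7 0 0 -0.0436; -23.4 -53.1 -7.7 0 0 -0.0436; -21 -54.1 -7.7 0 0 -0.0436; 

end err mm [ 0.   -0.03  0.02] rot 0.0002
```

Call:
arm_command --targets "-40 -42 -8 0 0 -0.044; -38 -44 -8 0 0 -0.044; -36 -45 -8 0 0 -0.044; -34 -47 -8 0 0 -0.044; -32 -48 -8 0 0 -0.044"

```text
clock: 2.28
position: [0.3516, 0.2964, 0.2535]
ee_rot: [0.099, 0.995, 0.0, 0.0]
ft_force: [1.4, -0.9, 0.4]
grip_width: 1.0
```

Call:
arm_command --targets "-30 -50 -8 0 0 -0.044; -28 -51 -8 0 0 -0.044; -26 -52 -8 0 0 -0.044; -23 -53 -8 0 0 -0.044; -21 -54 -8 0 0 -0.044"

```text
clock: 2.9
position: [0.4501, 0.0233, 0.2936]
ee_rot: [-0.011, 1.0, 0.0, 0.0]
ft_force: [1.2, 0.5, 0.2]
grip_width: 0.996
```

```bash
python3 - <<'E'
from h import *
c=shot('wrist','w1.png'); st()
for n in ['handle','done2','turntable','indexer']: print(n,find(c,n))
x,y,a=.5873,.0253,.0178
Rz=R.from_euler('z',a)
W=lambda L: Rz.apply(np.array(L,float))+[x,y,0]
im=cv2.cvtColor(c['frame'],cv2.COLOR_RGB2BGR).copy()
L=[[-.085,.155,.123],[-.085,.072,.123],[.072,.072,.123],[.072,-.072,.123],[-.085,-.072,.123],[-.085,-.155,.123],
 [0,.038,.176],[0,-.038,.176],[-.136,.0245,.076],[-.078,.0245,.076],[-.136,-.0245,.076],[-.078,-.0245,.076],[-.056,-.02,.092],[-.056,.02,.092],[-.155,.155,.0],[-.155,-.155,0]]
for p in proj(c,W(L)): cv2.drawMarker(im,tuple(int(v) for v in p.round()),(255,0,255),0,8,1)
cv2.imwrite('pics/w1o.png',cv2.resize(im,None,fx=1.5,fy=1.5))
E
```

```text
t 2.95 p [0.4521 0.0155 0.2948] az 90.96 z [ 0.003 -0.001 -1.   ] F [-1.2 -6.4  0. ] g 85.1 j [-0.63 -0.13  0.46  1.78  0.06  1.47  1.4 ]
handle [(0.75, array([0.5779, 0.0228, 0.1715]))]
done2 [(0.7, array([0.5333, 0.0913, 0.1088]))]
turntable [(0.58, array([0.5494, 0.0232, 0.0625]))]
indexer [(0.79, array([0.5313, 0.0183, 0.0786]))]
```

View pics/w1o.png

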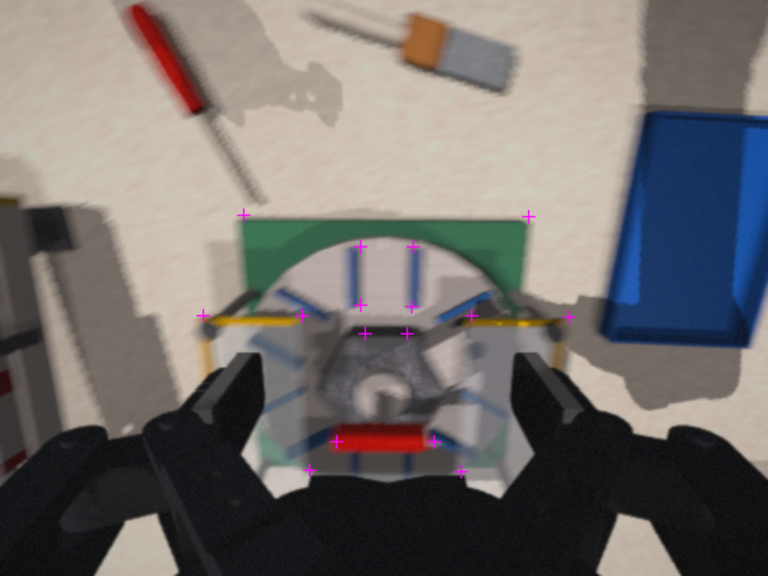

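```bash
cat > ov.py <<'E'
from h import *
import sys
c=shot('wrist'); st()
x,y,a=map(float,sys.argv[2:5])
Rz=R.from_euler('z',a)
W=lambda L: Rz.apply(np.array(L,float))+[x,y,0]
im=cv2.resize(cv2.cvtColor(c['frame'],cv2.COLOR_RGB2BGR),None,fx=2,fy=2,interpolation=2)
L=[[-.085,.155,.123],[-.085,.072,.123],[.072,.072,.123],[.072,-.072,.123],[-.085,-.072,.123],[-.085,-.155,.123],
 [0,.038,.176],[0,-.038,.176],[-.136,.0265,.076],[-.078,.0265,.076],[-.136,-.0265,.076],[-.078,-.0265,.076],[-.056,-.032,.092],[-.056,.032,.092],[-.155,.155,.008],[-.155,-.155,.008]]
for p in proj(c,W(L)): cv2.drawMarker(im,tuple(int(v) for v in (p*2).round()),(255,0,255),0,10,1)
cv2.imwrite('pics/'+sys.argv[1],im[240:768,190:830])
E
python3 ov.py w2o.png .5873 .0253 .0178
```

```text
t 3.2 p [0.4495 0.0262 0.2928] az 91.28 z [-0.  0. -1.] F [-0.2  0.2  0.1] g 85.3 j [-0.64 -0.13  0.44  1.78  0.05  1.47  1.38]
```

View pics/w2o.png

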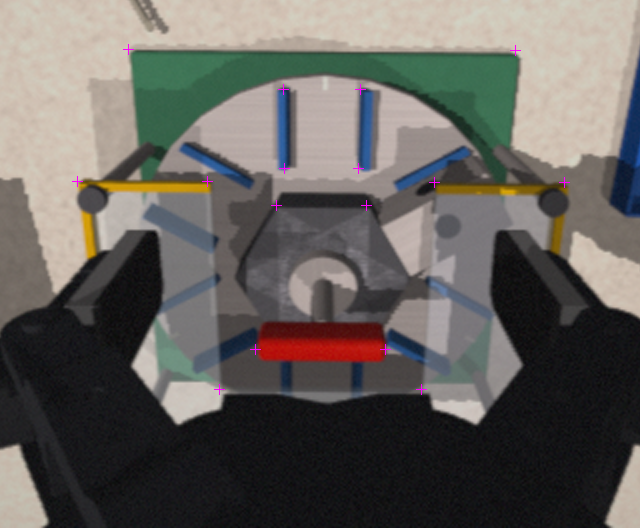

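The overlay matches within about 3 mm. The refined axis is roughly (0.589, 0.0265), yaw 0.013. Now the lane.

```bash
python3 - <<'E'
from h import *
plan([.43,-.33,.29],toolR(92))
E
```

```text
dist 356.8 rot 0.012 n 6 (need 5.9)
4.6 -59.3 0.5 0 -0 -0.0021; 4.7 -59.3 0.4 0 -0 -0.0021; 4.8 -59.2 0.5 0 -0 -0.0021; 5 -59.3 0.4 0 -0 -0.0021; 5 -59.2 0.5 0 -0 -0.0021; 
5.2 -59.2 0.5 0 -0 -0.0021; 
end err mm [ 0.02  0.05 -0.05] rot 0.0004
```

Call:
arm_command --targets "5 -59 0 0 0 -0.002; 5 -59 0 0 0 -0.002; 5 -59 0 0 0 -0.002; 5 -59 0 0 0 -0.002; 5 -59 0 0 0 -0.002"

```text
clock: 3.82
position: [0.4325, -0.2706, 0.293]
ee_rot: [-0.017, 1.0, 0.0, 0.0]
ft_force: [1.4, -0.2, -0.7]
grip_width: 1.004
```

Call:
arm_command --targets "5 -59 0 0 0 -0.002; 0 0 0 0 0 0; 0 0 0 0 0 0"

```text
clock: 4.2
position: [0.4298, -0.328, 0.2925]
ee_rot: [-0.017, 1.0, 0.0, -0.0]
ft_force: [-0.1, 0.2, -0.4]
grip_width: 1.0
```

```bash
python3 - <<'E'
from h import *
c=shot('wrist'); st()
for n in ['blank1','lane','pick']: print(n,find(c,n,5))
im=cv2.resize(cv2.cvtColor(c['frame'],cv2.COLOR_RGB2BGR),None,fx=2,fy=2,interpolation=2)
cv2.imwrite('pics/w3.png',im[200:768,190:830])
E
```

```text
t 4.25 p [ 0.43   -0.3275  0.2927] az 92.06 z [-0.     0.001 -1.   ] F [ 0.4 -0.2  0. ] g 85.9 j [-0.29  0.14  0.96  1.6  -0.11  1.47  2.29]
blank1 [(0.89, array([ 0.5099, -0.3463,  0.1268])), (0.87, array([ 0.4554, -0.3549,  0.1191]))]
lane [(0.86, array([ 0.5493, -0.3411,  0.1429]))]
pick [(0.83, array([ 0.5539, -0.3403,  0.1451])), (0.21, array([ 0.5149, -0.0526,  0.0658]))]
```

View pics/w3.png

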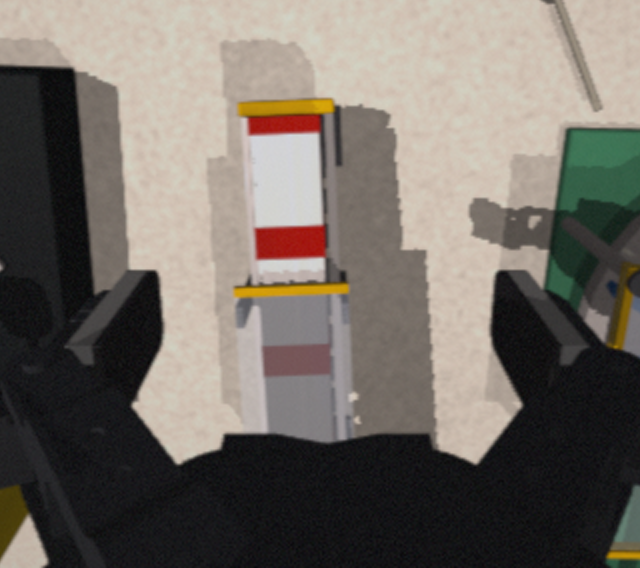

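```bash
python3 - <<'E'
from h import *
from scipy.optimize import least_squares
c=manip.camera('wrist')
uv=np.array([(249.5,119.5),(320.5,118.5),(255.5,243.5),(326.5,242)])/2+[95,100]
L=np.array([[-.04,-.022,.022],[-.04,.022,.022],[.04,-.022,.022],[.04,.022,.022]])
def pts(v):
    Q=R.from_euler('z',v[3])*R.from_euler('y',-.122)
    return Q.apply(L)+v[:3]
f=lambda v:(proj(c,pts(v))-uv).ravel()
s=least_squares(f,[.46,-.35,.1,0]);print(s.x,f(s.x).round(1), np.sqrt(np.diag(np.linalg.inv(s.jac.T@s.jac)))*.5)
for nm in('side','scene'):
    k=manip.camera(nm); im=cv2.cvtColor(k['frame'],cv2.COLOR_RGB2BGR)
    P=proj(k,pts(s.x)); x0,y0=(P.mean(0)-[45,35]).astype(int)
    im=cv2.resize(im[y0:y0+70,x0:x0+90],None,fx=6,fy=6,interpolation=2)
    for p in P: cv2.drawMarker(im,tuple(int(v) for v in ((p-[x0,y0]+.5)*6)),(255,0,255),0,14,1)
    cv2.imwrite(f'pics/l_{nm}.png',im)
E
```

```text
[ 0.4617 -0.3502  0.0956  0.0689] [ 0.2  0.1  0.  -0.5  0.6  0.4 -0.8  0.1] [0.0007 0.0003 0.0024 0.007 ]
```

View pics/l_side.png

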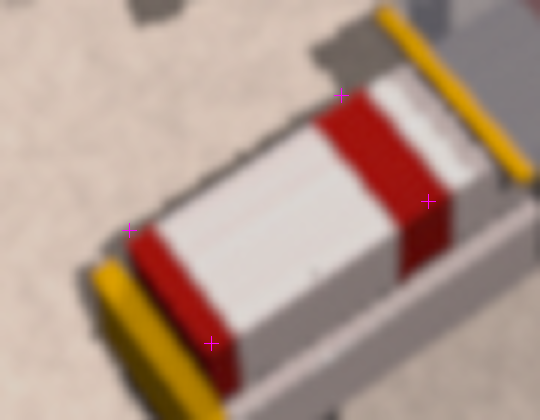

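View pics/l_scene.png

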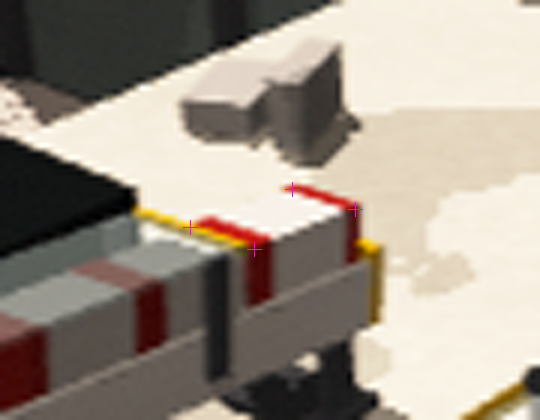

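```bash
python3 - <<'E'
from h import *
from scipy.optimize import least_squares
c=manip.camera('wrist');k1=manip.camera('side');k2=manip.camera('scene')
uv=np.array([(249.5,119.5),(320.5,118.5),(255.5,243.5),(326.5,242)])/2+[95,100]
L=np.array([[-.04,-.022,.022],[-.04,.022,.022],[.04,-.022,.022],[.04,.022,.022]])
def pts(v):
    Q=R.from_euler('z',v[3])*R.from_euler('y',-.122)
    return Q.apply(L)+v[:3]
v0=np.array([ 0.4617,-0.3502,0.0956,0.0689])
u1=proj(k1,pts(v0))+[0,1.8]; u2=proj(k2,pts(v0))+[.3,-.2]
f=lambda v:np.concatenate([(proj(c,pts(v))-uv).ravel(),(proj(k1,pts(v))-u1).ravel(),(proj(k2,pts(v))-u2).ravel()])
s=least_squares(f,v0);print(s.x,f(s.x).round(1))
np.save('pick.npy',s.x)
E
```

```text
[ 0.4611 -0.3516  0.0942  0.068 ] [ 0.1 -0.2 -0.3 -0.9  0.4 -0.2 -1.1 -0.5  0.  -0.6  0.1 -0.7  0.1 -0.6
  0.1 -0.7 -0.4  0.4 -0.4  0.4 -0.4  0.4 -0.4  0.4]
```

```bash
cat >> h.py <<'E'
PK=np.array([.4611,-.3516,.095]); PY=.068
def pickpose(up,dx=0):
    Q=R.from_euler('z',PY)*R.from_euler('y',-.122)
    return PK+Q.apply([dx,0,up]), toolR(90+np.degrees(PY),.122,PY)
E
python3 - <<'E'
from h import *
a=pickpose(.06); plan(*a,n=4); b=pickpose(.002); plan(*b,start=a,n=3); print(a[1].apply([0,0,1]))
E
```

```text
dist 142.5 rot 0.126 n 4 (need 2.4)
-6 -5.9 34.6 -0.0005 -0.0304 -0.0086; -4.8 -6 34.8 -0.0005 -0.0304 -0.0086; -3.8 -6.1 34.9 -0.0005 -0.0304 -0.0086; -2.6 -6.1 35.1 -0.0005 -0.0304 -0.0086; 
end err mm [ 0.01 -0.04 -0.05] rot 0.0002
dist 58.0 rot 0.000 n 3 (need 1.0)
0 0 19.3 0 0 0; 0 -0 19.4 0 0 0; 0 -0 19.3 0 0 0; 
end err mm [0. 0. 0.] rot 0.0
[ 0.1214  0.0083 -0.9926]
```

Call:
arm_command --targets "-6 -6 35 0 -0.03 -0.009; -5 -6 35 0 -0.03 -0.009; -4 -6 35 0 -0.03 -0.009; -3 -6 35 0 -0.03 -0.009; 0 0 0 0 0 0" --grip 72

```text
clock: 5.32
position: [0.4528, -0.3518, 0.152]
ee_rot: [-0.034, 0.998, 0.002, 0.058]
ft_force: [0.3, 0.8, 2.2]
grip_width: 0.843
```

```bash
python3 - <<'E'
from h import *
c=shot('wrist'); st()
plan(*pickpose(.002),n=4)
P=proj(c,[pickpose(.022,d)[0] for d in (-.04,.04)]);print(P)
im=cv2.resize(cv2.cvtColor(c['frame'],cv2.COLOR_RGB2BGR),None,fx=2,fy=2,interpolation=2)
for p in P: cv2.drawMarker(im,tuple(int(v) for v in (p*2).round()),(255,0,255),0,12,1)
cv2.imwrite('pics/w4.png',im[200:768,190:830])
E
```

```text
t 5.38 p [ 0.4537 -0.3524  0.1538] az 93.9 z [ 0.118  0.006 -0.993] F [-0.3 -0.6  0.4] g 71.9 j [-0.16  0.27  0.92  1.8  -0.33  1.11  2.51]
dist 57.3 rot 0.004 n 4 (need 1.0)
-0.1 0.1 14.3 -0.0004 -0.001 0.0001; -0.1 0.1 14.3 -0.0004 -0.001 0.0001; -0.1 0 14.4 -0.0004 -0.001 0.0001; -0.1 0.1 14.3 -0.0004 -0.001 0.0001; 
end err mm [ 0.05 -0.01 -0.01] rot 0.0001
[[257.3062 155.0142]
 [257.3643 255.6452]]
```

View pics/w4.png

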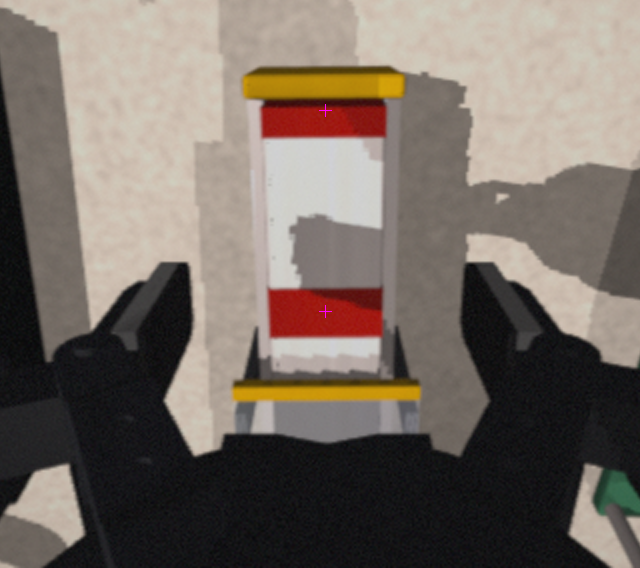

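Call:
arm_command --targets "0 0 15 0 0 0; 0 0 15 0 0 0; 0 0 14 0 0 0; 0 0 13 0 0 0; 0 0 0 0 0 0"

```text
clock: 6.0
position: [0.4607, -0.3516, 0.0961]
ee_rot: [-0.034, 0.998, 0.001, 0.059]
ft_force: [0.3, 0.4, 0.0]
grip_width: 0.841
```

```bash
python3 - <<'E'
from h import *
st(); plan(*pickpose(.002),n=1)
E
```

```text
t 6.0 p [ 0.4607 -0.3516  0.0961] az 93.96 z [ 0.118  0.007 -0.993] F [0.3 0.4 0. ] g 71.8 j [-0.09  0.34  0.84  1.85 -0.4   1.01  2.56]
dist 0.9 rot 0.004 n 1 (need 0.0)
-0.3 0 -0.9 -0.001 -0.0037 0.0012; 
end err mm [ 0.03 -0.01  0.02] rot 0.0
```

Call:
arm_command --targets "0 0 0 0 0 0; 0 0 0 0 0 0; 0 0 0 0 0 0; 0 0 0 0 0 0" --grip 35 --squeeze 80

```text
clock: 6.5
position: [0.4617, -0.3521, 0.0986]
ee_rot: [-0.035, 0.998, 0.001, 0.061]
ft_force: [-4.0, 3.2, 10.6]
grip_width: 0.442
```

Call:
arm_command --targets "0 0 -10 0 0 0; 0 0 -20 0 0 0; 0 0 -30 0 0 0; 0 0 -40 0 0 0; 0 0 0 0 0 0"

```text
clock: 7.12
position: [0.4501, -0.3544, 0.2008]
ee_rot: [-0.034, 0.997, -0.0, 0.063]
ft_force: [0.2, -0.3, -0.8]
grip_width: 0.413
```

```bash
python3 - <<'E'
from h import *
c=shot('wrist','w5.png');st()
print([find(c,n) for n in ('blank1',)])
E
```

```text
t 7.17 p [ 0.4498 -0.3534  0.1988] az 93.93 z [ 0.123  0.005 -0.992] F [-0.2 -0.2 -0.6] g 35.3 j [-0.17  0.2   0.91  1.75 -0.26  1.19  2.46]
[[(0.86, array([ 0.5114, -0.3498,  0.1261])), (0.57, array([ 0.4525, -0.356 ,  0.1188]))]]
```

View pics/w5.png

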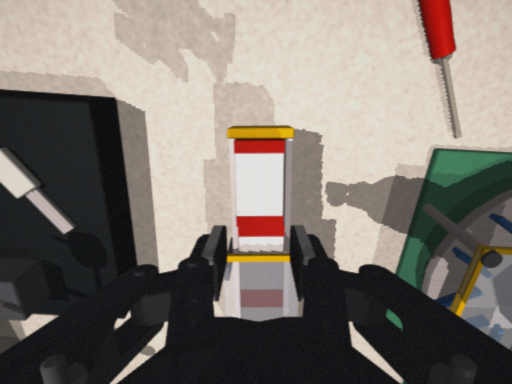

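```bash
python3 - <<'E'
from h import *
p,q=cur()
for nm in('side','scene'):
    k=manip.camera(nm); im=cv2.cvtColor(k['frame'],cv2.COLOR_RGB2BGR)
    P=proj(k,[p,p+q.apply([0,0,.008]),p-q.apply([0,0,.011])]); B=proj(k,[pickpose(.022,-.04)[0],pickpose(.022,.04)[0]]); print(nm,P.round(1))
    x0,y0=(P[0]-[50,35]).astype(int); x0=max(x0,0)
    im=cv2.resize(im[y0:y0+110,x0:x0+130],None,fx=6,fy=5,interpolation=2)
    for s in (P,B):
      for u in s: cv2.drawMarker(im,tuple(int(v) for v in ((u-[x0,y0]+.5)*[6,5])),(255,0,255),0,14,1)
    cv2.imwrite(f'pics/m_{nm}.png',im)
E
```

```text
side [[312.6 311.4]
 [312.8 313.8]
 [312.3 308. ]]
scene [[186.8 106.1]
 [186.8 108.6]
 [186.8 102.6]]
```

View pics/m_side.png

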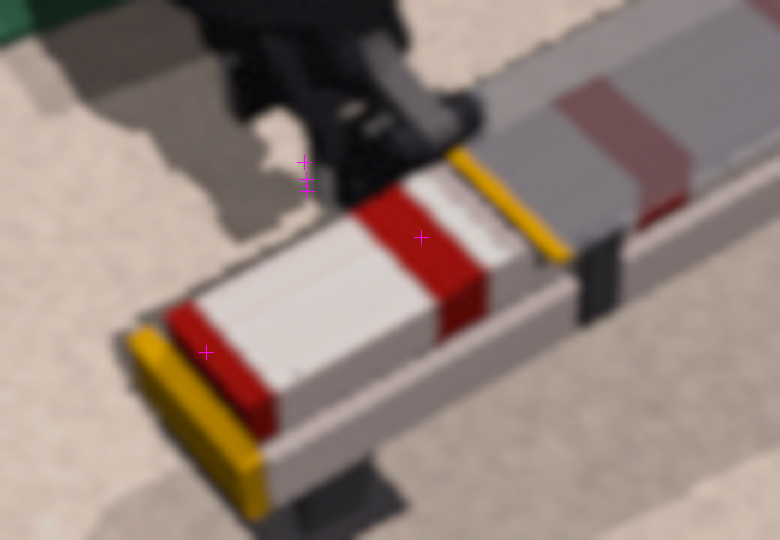

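View pics/m_scene.png

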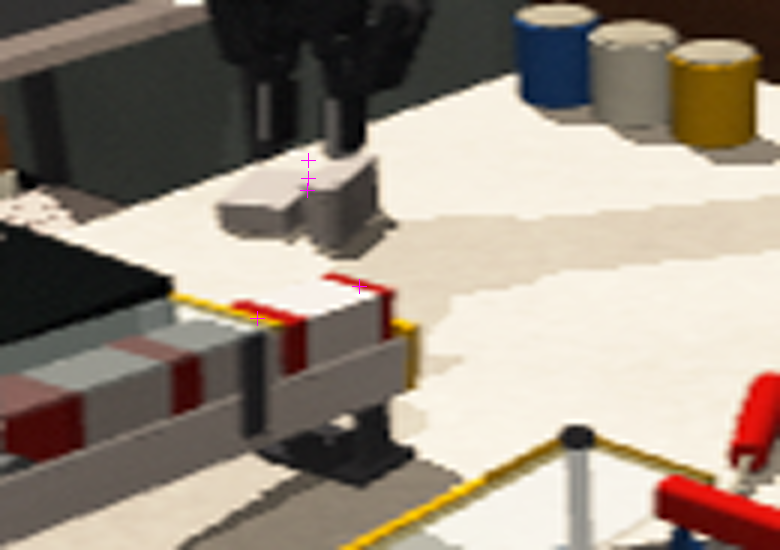

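```bash
python3 - <<'E'
from h import *
k=manip.camera('wrist'); p,q=cur(); st()
def TL(l): return p+q.apply(l)
L=[[dx,s*.0177,z] for dx in(-.011,.011) for s in(-1,1) for z in (.008,-.011,-.030)]
im=cv2.cvtColor(k['frame'],cv2.COLOR_RGB2BGR)
im=cv2.resize(im[180:384,150:370],None,fx=3.5,fy=2.9,interpolation=2)
for u in proj(k,[TL(l) for l in L]): cv2.drawMarker(im,tuple(int(v) for v in ((u-[150,180]+.5)*[3.5,2.9])),(255,0,255),0,12,1)
cv2.imwrite('pics/m_wrist.png',im)
a=manip.camera('scene');b=manip.camera('side')
cv2.imwrite('pics/m2_side.png',cv2.resize(cv2.cvtColor(b['frame'],cv2.COLOR_RGB2BGR)[240:340,260:360],None,fx=6,fy=6,interpolation=2))
E
```

```text
t 7.38 p [ 0.4489 -0.3523  0.1959] az 93.97 z [ 0.118  0.007 -0.993] F [0.3 0.1 0.6] g 35.0 j [-0.17  0.2   0.91  1.76 -0.26  1.19  2.46]
```

View pics/m_wrist.png

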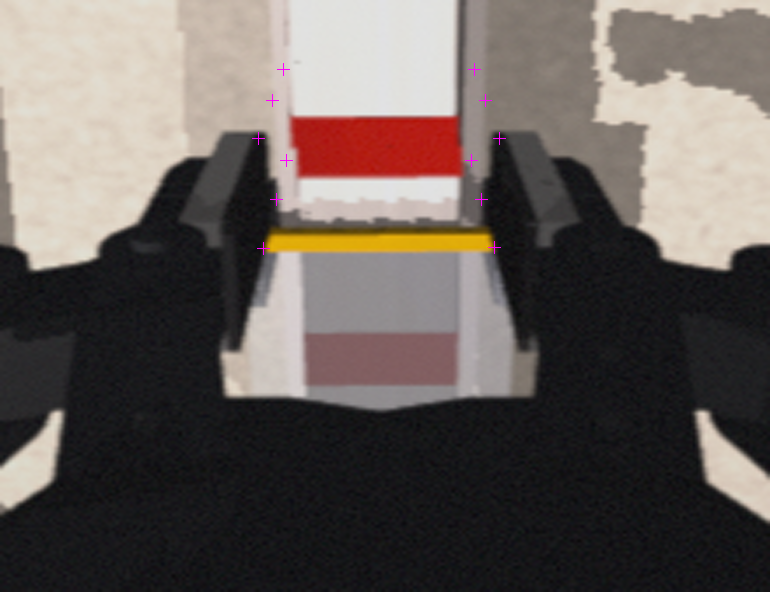

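View pics/m2_side.png

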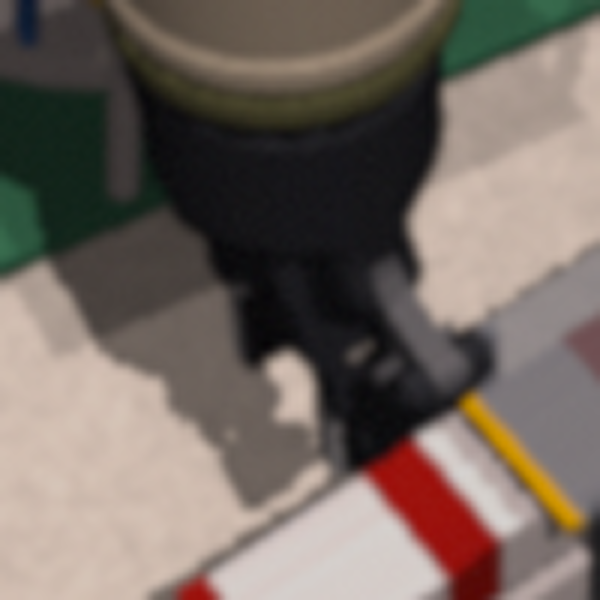

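```bash
cat > tip.py <<'E'
from h import *
import sys
zt=[float(a) for a in sys.argv[2:]]
p,q=cur();o=manip.get_obs(); w=o['grip_width']*.0427
L=[[dx,s*w,z] for dx in(-.011,.011) for s in(-1,1) for z in zt]
out=[]
for nm in('wrist','scene','side'):
    k=manip.camera(nm); im=cv2.cvtColor(k['frame'],cv2.COLOR_RGB2BGR)
    U=proj(k,[p+q.apply(l) for l in L]); h=80 if nm=='wrist' else 32
    x0,y0=np.maximum((U.mean(0)-h).astype(int),0); im=im[y0:y0+2*h,x0:x0+2*h]; f=400/(2*h)
    im=cv2.resize(im,(int(im.shape[1]*f),int(im.shape[0]*f)),interpolation=2)
    for i,u in enumerate(U): cv2.drawMarker(im,tuple(int(v) for v in ((u-[x0,y0]+.5)*f)),[(255,0,255),(0,255,0),(255,255,0)][i%len(zt)%3],0,10,1)
    out.append(cv2.copyMakeBorder(im,0,400-im.shape[0],0,400-im.shape[1],0))
cv2.imwrite('pics/'+sys.argv[1],cv2.resize(np.hstack(out)[:,:],(800,267)) if 0 else np.vstack([np.hstack(out[:2]),np.hstack([out[2],out[2]*0])])[:600])
E
python3 tip.py t1.png -.015 -.025
```

```text
(no output)
```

View pics/t1.png

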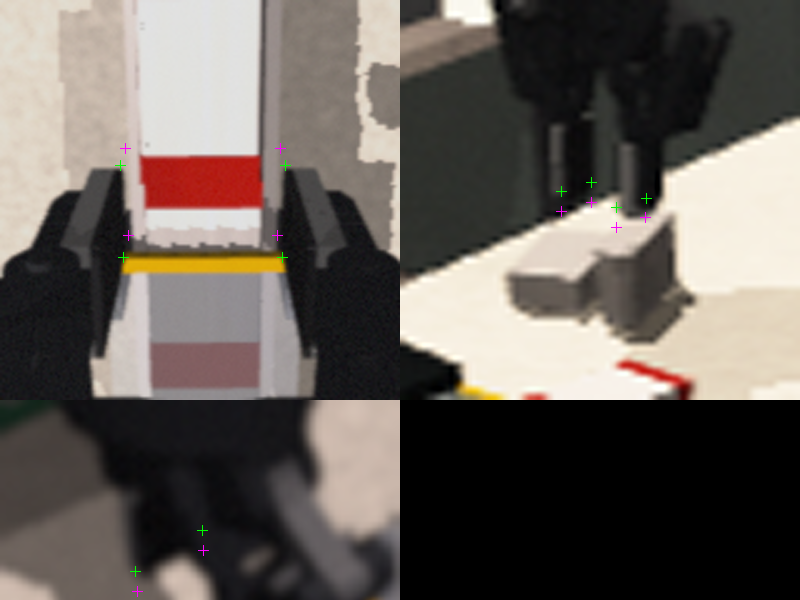

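The fingers really end about 22 mm behind the reported TCP, not 8 mm ahead. Three signs agree: the wrist view, the scene view, and the jaws closing on top of the block with 10 N. I'll retry lower.

```bash
python3 - <<'E'
from h import *
a=pickpose(-.024); plan(*a,n=5)
E
```

```text
dist 125.8 rot 0.004 n 5 (need 2.1)
-0 0.1 25.2 -0.0003 -0.0006 0.0002; 0 0 25.1 -0.0003 -0.0006 0.0002; 0 0.1 25.2 -0.0003 -0.0006 0.0002; 0.1 0 25.2 -0.0003 -0.0006 0.0002; 0 0.1 25.1 -0.0003 -0.0006 0.0002; 

end err mm [0.02 0.02 0.05] rot 0.0004
```

Call:
arm_command --targets "0 0 0 0 0 0.186; 0 0 0 0 0 0.186; 0 0 0 0 0 0.186; 0 0 0 0 0 0.186; 0 0 0 0 0 0.186" --grip 66

```text
clock: 8.25
position: [0.4492, -0.3526, 0.1964]
ee_rot: [0.419, 0.906, 0.028, 0.053]
ft_force: [-0.5, -0.2, -0.4]
grip_width: 0.771
```

```bash
python3 - <<'E'
from h import *
st()
E
```

```text
t 8.25 p [ 0.4492 -0.3526  0.1964] az 40.53 z [ 0.119  0.006 -0.993] F [-0.5 -0.2 -0.4] g 65.8 j [-0.28  0.24  1.06  1.76 -0.31  1.2   1.57]
```

Call:
arm_command --targets "0 0 0 0 0 0.186; 0 0 0 0 0 0.186; 0 0 0 0 0 0.186; 0 0 0 0 0 0.186; 0 0 0 0 0 0.186"

```text
clock: 8.88
position: [0.4493, -0.3526, 0.1964]
ee_rot: [0.781, 0.622, 0.049, 0.035]
ft_force: [0.1, 0.1, -0.3]
grip_width: 0.776
```

Call:
arm_command --targets "0 0 0 0 0 0.186; 0 0 0 0 0 0.186; 0 0 0 0 0 0.186; 0 0 0 0 0 0.186; 0 0 0 0 0 0.186"

```text
clock: 9.5
position: [0.4492, -0.3526, 0.1964]
ee_rot: [0.977, 0.206, 0.059, 0.009]
ft_force: [-0.1, -0.8, 0.8]
grip_width: 0.771
```

Call:
arm_command --targets "0 0 0 0 0 0.176; 0 0 0 0 0 0.176; 0 0 0 0 0 0"

```text
clock: 9.88
position: [0.4492, -0.3526, 0.1964]
ee_rot: [0.998, 0.035, 0.06, -0.001]
ft_force: [1.2, -0.1, 0.5]
grip_width: 0.771
```

```bash
cat >> h.py <<'E'
def pickpose(up,dx=0):
    Q=R.from_euler('z',PY)*R.from_euler('y',-.122)
    return PK+Q.apply([dx,0,up]), toolR(-90+np.degrees(PY),.122,PY)
E
python3 - <<'E'
from h import *
st(); plan(*pickpose(-.024),n=5)
E
python3 tip.py t2.png -.015 -.025
```

```text
t 9.88 p [ 0.4492 -0.3526  0.1964] az -86.0 z [ 0.119  0.006 -0.993] F [ 1.2 -0.1  0.5] g 65.9 j [-0.44  0.37  1.32  1.76 -0.48  1.24 -0.5 ]
dist 126.1 rot 0.004 n 5 (need 2.1)
-0 -0.1 25.2 0.0004 0.0005 0.0004; -0.1 -0.1 25.2 0.0004 0.0005 0.0004; -0.1 -0 25.3 0.0004 0.0005 0.0004; -0.1 -0.1 25.2 0.0004 0.0005 0.0004; -0 -0 25.2 0.0004 0.0005 0.0004; 

end err mm [ 0.05 -0.02  0.01] rot 0.0002
```

View pics/t2.png

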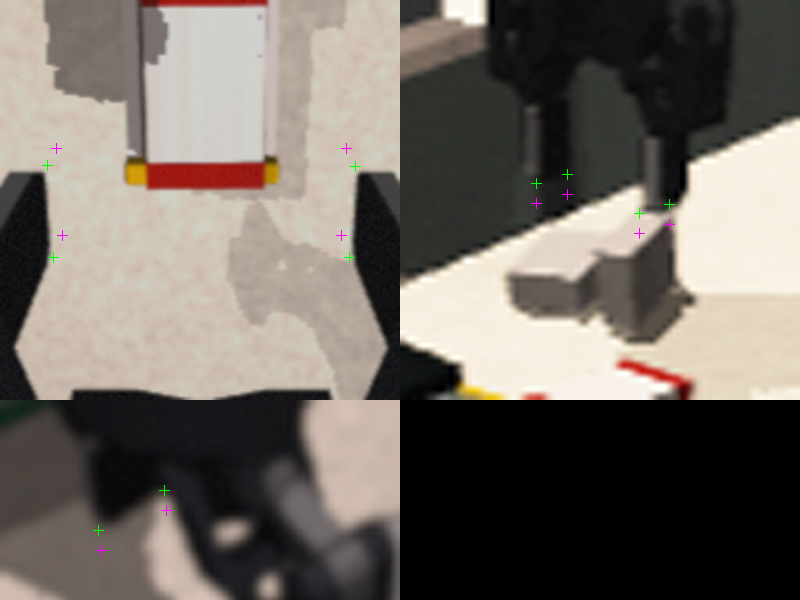

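Call:
arm_command --targets "0 0 30 0 0 0; 0 0 30 0 0 0; 0 0 30 0 0 0; 0 0 22 0 0 0; 0 0 0 0 0 0"

```text
clock: 10.65
position: [0.4621, -0.3515, 0.0843]
ee_rot: [0.998, 0.035, 0.059, -0.001]
ft_force: [0.0, -0.1, 0.3]
grip_width: 0.776
```

```bash
python3 - <<'E'
from h import *
st(); plan(*pickpose(-.024),n=1)
E
python3 tip.py t3.png -.02 -.03
```

```text
t 10.65 p [ 0.4621 -0.3515  0.0843] az -86.0 z [ 0.118  0.007 -0.993] F [ 0.  -0.1  0.3] g 66.3 j [-0.29  0.51  1.14  1.86 -0.63  1.06 -0.4 ]
dist 13.2 rot 0.005 n 1 (need 0.2)
0.4 -0 13.2 0.001 0.004 0.0019; 
end err mm [-0.   -0.02  0.03] rot 0.0
```

View pics/t3.png

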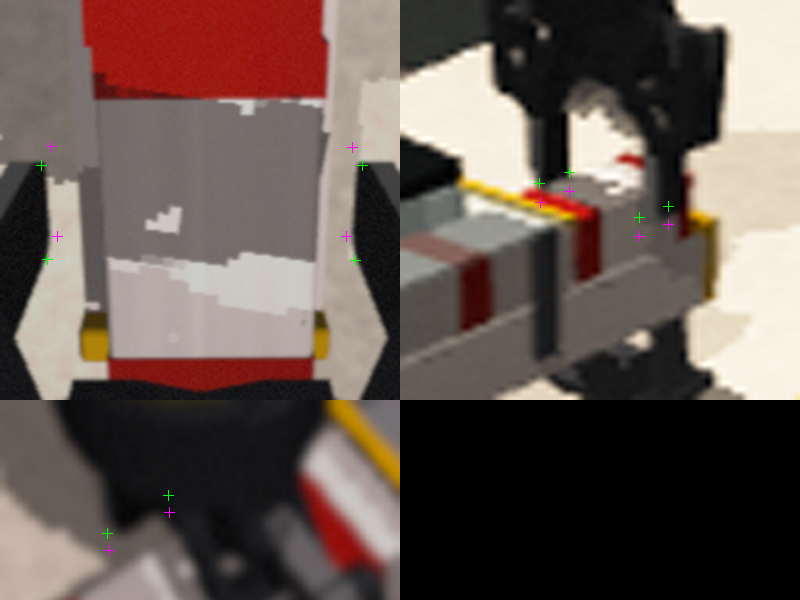

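Call:
arm_command --targets "0 0 8 0 0 0; 0 0 5 0 0 0; 0 0 0 0 0 0"

```text
clock: 11.18
position: [0.4641, -0.3516, 0.0721]
ee_rot: [0.998, 0.034, 0.06, -0.001]
ft_force: [0.2, -0.3, 0.9]
grip_width: 0.772
```

```bash
python3 - <<'E'
from h import *
st(); plan(*pickpose(-.024),n=1)
E
python3 tip.py t4.png -.02 -.03
```

```text
t 11.18 p [ 0.4641 -0.3516  0.0721] az -86.06 z [ 0.119  0.007 -0.993] F [ 0.2 -0.3  0.9] g 66.0 j [-0.27  0.52  1.12  1.87 -0.65  1.04 -0.39]
dist 0.9 rot 0.003 n 1 (need 0.0)
-0.2 -0.2 0.9 0.0016 0.0025 0.001; 
end err mm [-0.04 -0.05 -0.03] rot 0.0001
```

View pics/t4.png

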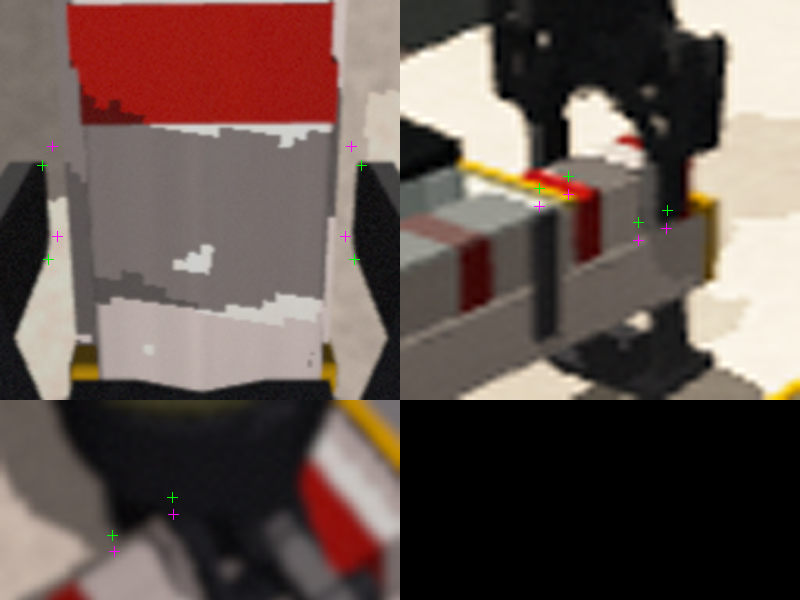

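Call:
arm_command --targets "0 0 0 0 0 0; 0 0 0 0 0 0; 0 0 0 0 0 0; 0 0 0 0 0 0" --grip 36 --squeeze 80

```text
clock: 11.82
position: [0.4644, -0.3521, 0.0731]
ee_rot: [0.998, 0.034, 0.06, -0.001]
ft_force: [-1.6, 1.5, 5.7]
grip_width: 0.5
```

```bash
python3 - <<'E'
from h import *
st()
E
```

```text
t 11.82 p [ 0.4644 -0.3521  0.0731] az -86.07 z [ 0.12   0.006 -0.993] F [-1.6  1.5  5.7] g 42.7 j [-0.27  0.52  1.12  1.87 -0.65  1.04 -0.39]
```

Call:
arm_command --targets "0 0 -10 0 0 0; 0 0 -25 0 0 0; 0 0 -40 0 0 0; 0 0 -45 0 0 0; 0 0 -20 0 0 0"

```text
clock: 12.45
position: [0.4469, -0.3535, 0.2136]
ee_rot: [0.998, 0.034, 0.061, -0.001]
ft_force: [0.1, 0.4, -5.1]
grip_width: 0.5
```

```bash
python3 - <<'E'
from h import *
st()
E
python3 tip.py t5.png -.02
```

```text
t 12.45 p [ 0.4469 -0.3535  0.2136] az -86.13 z [ 0.121  0.005 -0.993] F [ 0.1  0.4 -5.1] g 42.7 j [-0.44  0.31  1.3   1.74 -0.41  1.26 -0.55]
```

View pics/t5.png

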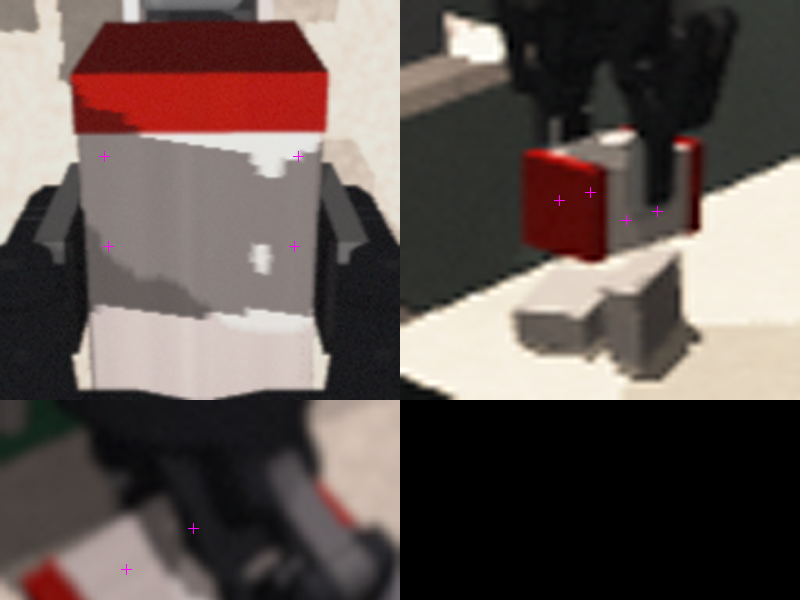

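```bash
cat >> h.py <<'E'
AX=np.array([.589,.0265]); AY=.013
def ldpose(out,z,az=-90):
    d=np.array([np.cos(AY),np.sin(AY)]); p=AX-d*(.096+out)
    return np.array([p[0],p[1],z]),toolR(az+np.degrees(AY))
E
python3 - <<'E'
from h import *
plan(*ldpose(.03,.20),n=7)
E
```

```text
dist 378.1 rot 0.134 n 7 (need 6.3)
5.7 -53.7 2.3 -0.0003 -0.0173 0.008; 5.3 -53.7 2.2 -0.0003 -0.0173 0.008; 4.9 -53.7 2.1 -0.0003 -0.0173 0.008; 4.5 -53.8 2 -0.0003 -0.0173 0.008; 4.1 -53.8 1.9 -0.0003 -0.0173 0.008; 
3.8 -53.9 1.8 -0.0003 -0.0173 0.008; 3.3 -53.8 1.7 -0.0003 -0.0173 0.008; 
end err mm [ 0.03 -0.03  0.03] rot 0.0004
```

Call:
arm_command --targets "6 -54 2 0 -0.017 0.008; 5 -54 2 0 -0.017 0.008; 5 -54 2 0 -0.017 0.008; 4 -54 2 0 -0.017 0.008; 4 -54 2 0 -0.017 0.008"

```text
clock: 13.22
position: [0.456, -0.0894, 0.2041]
ee_rot: [1.0, 0.015, 0.018, -0.002]
ft_force: [1.1, -0.4, -4.8]
grip_width: 0.5
```

Call:
arm_command --targets "4 -54 2 0 -0.018 0.008; 3 -54 2 0 -0.018 0.008; 0 0 0 0 0 0; 0 0 0 0 0 0"

```text
clock: 13.72
position: [0.4606, 0.0155, 0.2003]
ee_rot: [1.0, 0.007, -0.001, -0.001]
ft_force: [-0.3, -0.0, -4.3]
grip_width: 0.503
```

```bash
python3 - <<'E'
from h import *
st();plan(*ldpose(.016,.090),n=4)
c=shot('wrist','w6.png'); 
E
```

```text
t 13.72 p [0.4606 0.0155 0.2003] az -89.23 z [-0.001  0.001 -1.   ] F [-0.3 -0.  -4.3] g 42.9 j [-1.03 -0.1   0.87  1.93  0.08  1.28 -1.74]
dist 112.0 rot 0.002 n 4 (need 1.9)
4.2 -2.3 27.6 -0.0003 0.0003 0.0001; 4.1 -2.3 27.6 -0.0003 0.0003 0.0001; 4.2 -2.4 27.5 -0.0003 0.0003 0.0001; 4.1 -2.3 27.6 -0.0003 0.0003 0.0001; 
end err mm [ 0.02 -0.01  0.03] rot 0.0002
```

View pics/w6.png

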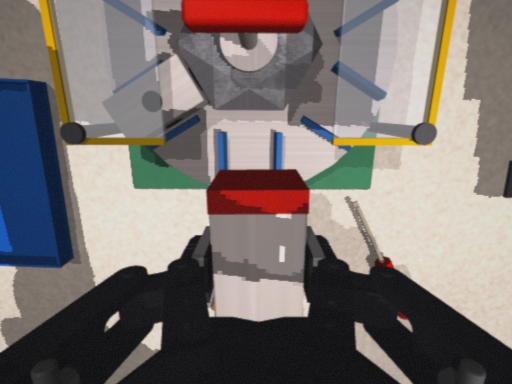

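Call:
arm_command --targets "4 -2 28 0 0 0; 4 -2 28 0 0 0; 4 -2 28 0 0 0; 4 -3 26 0 0 0; 0 0 0 0 0 0"

```text
clock: 14.4
position: [0.476, 0.0241, 0.0901]
ee_rot: [1.0, 0.006, -0.001, -0.0]
ft_force: [-0.1, 0.3, -3.5]
grip_width: 0.499
```

```bash
python3 - <<'E'
from h import *
c=shot('wrist','w7.png'); st();plan(*ldpose(.014,.062),n=3)
E
```

```text
t 14.45 p [0.4768 0.0242 0.0914] az -89.34 z [-0.     0.001 -1.   ] F [ 0.5  0.7 -3.4] g 42.7 j [-1.    0.15  0.93  2.02 -0.14  1.03 -1.57]
dist 29.5 rot 0.002 n 3 (need 0.5)
0.7 -0.3 9.8 -0.0003 0.0001 -0.0005; 0.8 -0.3 9.8 -0.0003 0.0001 -0.0005; 0.7 -0.2 9.8 -0.0003 0.0001 -0.0005; 
end err mm [ 0.01 -0.04  0.  ] rot 0.0002
```

View pics/w7.png

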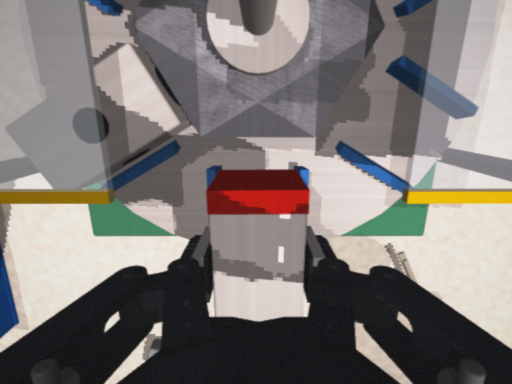

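Call:
arm_command --targets "0 -1 10 0 0 0; 0 0 10 0 0 0; 0 0 6 0 0 0; 0 0 0 0 0 0"

```text
clock: 14.95
position: [0.4771, 0.0264, 0.0652]
ee_rot: [1.0, 0.007, 0.0, -0.001]
ft_force: [-0.5, -0.1, -4.3]
grip_width: 0.499
```

```bash
python3 - <<'E'
from h import *
st()
E
```

```text
t 14.95 p [0.4771 0.0264 0.0652] az -89.24 z [ 0.     0.002 -1.   ] F [-0.5 -0.1 -4.3] g 42.6 j [-0.97  0.21  0.91  2.05 -0.2   0.98 -1.52]
```

Going down slowly until contact, then pushing in.

Call:
arm_command --targets "0 1 2 0 0 0; 0 0 1 0 0 0; 0 0 0 0 0 0"

```text
clock: 15.32
position: [0.4774, 0.0256, 0.0626]
ee_rot: [1.0, 0.007, 0.001, -0.001]
ft_force: [-0.3, -0.7, -3.8]
grip_width: 0.5
```

Call:
arm_command --targets "0 0 1 0 0 0; 0 0 1 0 0 0; 0 0 0 0 0 0"

```text
clock: 15.7
position: [0.4773, 0.0256, 0.0604]
ee_rot: [1.0, 0.007, 0.0, -0.001]
ft_force: [-0.3, 0.0, -4.8]
grip_width: 0.496
```

Call:
arm_command --targets "0 0 1 0 0 0; 0 0 1 0 0 0; 0 0 0 0 0 0"

```text
clock: 16.08
position: [0.4776, 0.0256, 0.0598]
ee_rot: [1.0, 0.007, 0.0, -0.002]
ft_force: [-9.6, -0.3, 21.3]
grip_width: 0.5
```

```bash
python3 - <<'E'
from h import *
st()
for nm in('side','scene'):
    k=manip.camera(nm); im=cv2.cvtColor(k['frame'],cv2.COLOR_RGB2BGR)
    u=proj(k,[[.477,.025,.085]])[0].astype(int)
    cv2.imwrite(f'pics/n_{nm}.png',cv2.resize(im[u[1]-35:u[1]+35,u[0]-45:u[0]+45],None,fx=6,fy=6,interpolation=2))
E
```

```text
t 16.07 p [0.4776 0.0256 0.0598] az -89.24 z [ 0.     0.003 -1.   ] F [-9.6 -0.3 21.3] g 42.7 j [-0.96  0.22  0.9   2.05 -0.21  0.97 -1.51]
```

View pics/n_side.png

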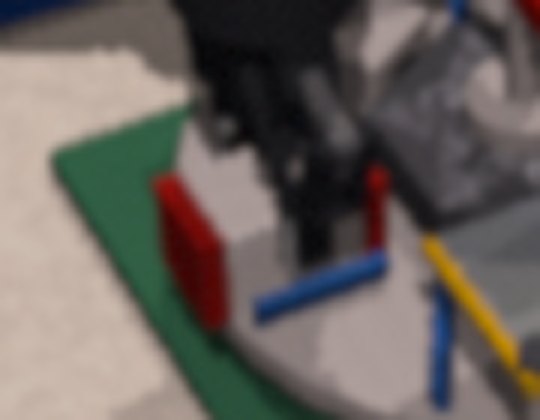

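Call:
arm_command --targets "0 0 -1.5 0 0 0; 5 0 0 0 0 0; 5 0 0 0 0 0; 0 0 0 0 0 0"

```text
clock: 16.68
position: [0.4879, 0.0256, 0.0599]
ee_rot: [1.0, 0.007, 0.001, -0.001]
ft_force: [0.7, 0.7, -2.5]
grip_width: 0.502
```

Call:
arm_command --targets "2 0 0 0 0 0; 2 0 0 0 0 0; 0 0 0 0 0 0"

```text
clock: 17.05
position: [0.4916, 0.0258, 0.06]
ee_rot: [1.0, 0.007, 0.001, -0.001]
ft_force: [-0.2, -0.3, -3.9]
grip_width: 0.502
```

Call:
arm_command --targets "2 0 0 0 0 0; 1 0 0 0 0 0; 0 0 0 0 0 0"

```text
clock: 17.42
position: [0.4944, 0.0258, 0.06]
ee_rot: [1.0, 0.007, 0.0, -0.001]
ft_force: [-1.3, 0.6, -4.2]
grip_width: 0.501
```

```bash
python3 - <<'E'
from h import *
c=shot('wrist','w8.png'); st()
E
```

```text
t 17.48 p [0.4944 0.0258 0.06  ] az -89.24 z [ 0.001  0.002 -1.   ] F [-0.7 -0.3 -4.8] g 42.5 j [-0.93  0.27  0.89  2.01 -0.25  0.98 -1.47]
```

View pics/w8.png

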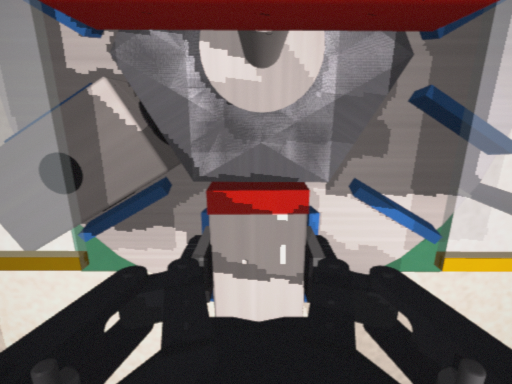

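Call:
arm_command --targets "1.5 0 0 0 0 0; 0 0 0 0 0 0"

```text
clock: 17.73
position: [0.4946, 0.0258, 0.0598]
ee_rot: [1.0, 0.007, -0.001, -0.001]
ft_force: [-7.3, 0.5, 3.1]
grip_width: 0.501
```

Call:
arm_command --targets "1.5 0 0 0 0 0; 0 0 0 0 0 0"

```text
clock: 17.98
position: [0.4947, 0.0254, 0.0598]
ee_rot: [1.0, 0.006, -0.003, -0.001]
ft_force: [-17.0, -1.0, 13.7]
grip_width: 0.497
```

Call:
arm_command --targets "0 0 0 0 0 0; 0 0 0 0 0 0; 0 0 0 0 0 0" --grip 62

```text
clock: 18.35
position: [0.4978, 0.026, 0.0603]
ee_rot: [1.0, 0.007, 0.001, -0.001]
ft_force: [-0.3, -0.1, 0.1]
grip_width: 0.725
```

Call:
arm_command --targets "0 0 -15 0 0 0; 0 0 -30 0 0 0; 0 0 -45 0 0 0; 0 0 -50 0 0 0; 0 0 0 0 0 0"

```text
clock: 18.98
position: [0.4995, 0.0254, 0.2043]
ee_rot: [1.0, 0.006, 0.004, -0.003]
ft_force: [-0.8, 0.1, -1.2]
grip_width: 0.726
```

```bash
sed -i 's/^AX=.*/AX=np.array([.590,.0268]); AY=.013/' h.py; python3 - <<'E'
from h import *
c=shot('wrist','w9.png'); st(); print(find(c,'blank1'),find(c,'done2'))
plan(np.r_[AX,.24],toolR(0+np.degrees(AY)))
E
```

```text
t 19.02 p [0.4983 0.0256 0.2021] az -89.24 z [ 0.004  0.005 -1.   ] F [-0.8  0.5 -0.7] g 61.8 j [-1.05  0.04  0.95  1.85 -0.04  1.27 -1.65]
[(0.8, array([0.4926, 0.0216, 0.1075]))] []
dist 101.3 rot 1.571 n 9 (need 8.7)
10.3 -0 -4.4 -0.0002 -0.0003 -0.1745; 10.2 1.8 -4.5 -0.0002 -0.0003 -0.1745; 9.8 3.5 -4.4 -0.0002 -0.0003 -0.1745; 8.9 5.1 -4.5 -0.0002 -0.0003 -0.1745; 7.9 6.7 -4.5 -0.0002 -0.0003 -0.1745; 
6.7 7.9 -4.4 -0.0002 -0.0003 -0.1745; 5.2 8.9 -4.5 -0.0002 -0.0003 -0.1745; 3.5 9.7 -4.4 -0.0002 -0.0003 -0.1745; 1.8 10.2 -4.5 -0.0002 -0.0003 -0.1745; 
end err mm [-0.02 -0.02  0.02] rot 0.0002
```

View pics/w9.png

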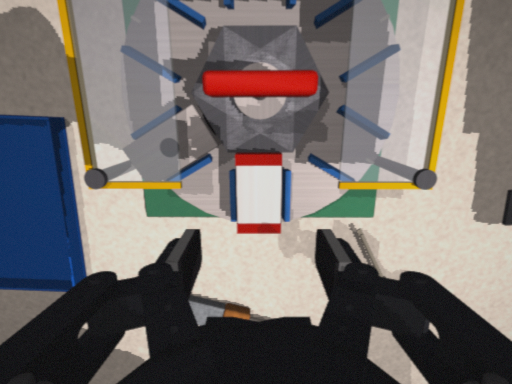

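Call:
arm_command --targets "10 0 -4 0 0 -0.175; 10 2 -4 0 0 -0.175; 10 4 -4 0 0 -0.175; 9 5 -4 0 0 -0.175; 8 7 -4 0 0 -0.175" --grip 50

```text
clock: 19.75
position: [0.5488, 0.0254, 0.2189]
ee_rot: [0.902, 0.432, -0.0, -0.001]
ft_force: [0.6, 0.9, 0.0]
grip_width: 0.588
```

Call:
arm_command --targets "7 8 -4 0 0 -0.175; 5 9 -4 0 0 -0.175; 3 10 -4 0 0 -0.175; 2 10 -4 0 0 -0.172; 0 0 0 0 0 0"

```text
clock: 20.38
position: [0.5905, 0.0255, 0.235]
ee_rot: [0.703, 0.712, 0.0, -0.001]
ft_force: [-0.6, 0.7, -0.4]
grip_width: 0.581
```

```bash
python3 - <<'E'
from h import *
c=shot('wrist','w10.png'); st(); print(find(c,'handle'))
P=proj(c,[[AX[0],AX[1],.176]]);print(P)
plan(np.r_[AX,.132],toolR(0+np.degrees(AY)),n=5)
E
```

```text
t 20.43 p [0.5902 0.0255 0.235 ] az 0.57 z [-0.001  0.001 -1.   ] F [-0.5  0.1  0.3] g 50.0 j [-0.75  0.3   0.78  1.56 -0.21  1.38  0.06]
[(0.57, array([0.5844, 0.024 , 0.1732])), (0.56, array([0.6375, 0.0637, 0.1222]))]
[[256.4935 196.7122]]
dist 103.2 rot 0.004 n 5 (need 1.7)
0.2 0 20.6 -0.0001 -0.0003 -0.0006; 0.2 0 20.7 -0.0001 -0.0003 -0.0006; 0.3 0 20.6 -0.0001 -0.0003 -0.0006; 0.2 0.1 20.6 -0.0001 -0.0003 -0.0006; 0.2 -0 20.7 -0.0001 -0.0003 -0.0006; 

end err mm [ 0.04 -0.04 -0.05] rot 0.0004
```

View pics/w10.png

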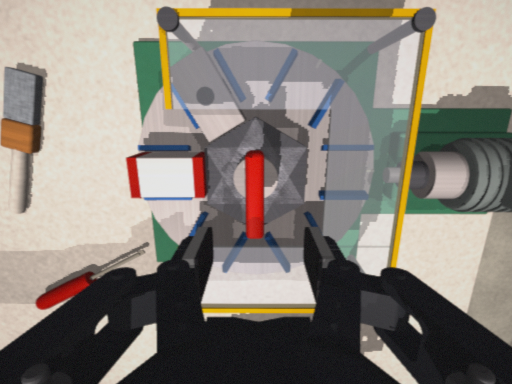

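Call:
arm_command --targets "-0.5 -0.5 25 0 0 0; -0.5 -0.5 25 0 0 0; -0.5 0 25 0 0 0; -0.5 0 18 0 0 0; 0 0 10 0 0 0"

```text
clock: 21.1
position: [0.5893, 0.0242, 0.1322]
ee_rot: [0.702, 0.712, 0.001, -0.001]
ft_force: [0.3, -0.3, 0.7]
grip_width: 0.584
```

Call:
arm_command --targets "0 0 0 0 0 0; 0 0 0 0 0 0; 0 0 0 0 0 0; 0 0 0 0 0 0" --grip 5 --squeeze 100

```text
clock: 21.6
position: [0.5878, 0.0241, 0.134]
ee_rot: [0.702, 0.712, 0.0, -0.002]
ft_force: [-15.9, -1.1, 12.4]
grip_width: 0.16
```

```bash
python3 - <<'E'
from h import *
c=shot('wrist','w11.png'); st(); 
E
python3 tip.py t6.png -.015 -.025
```

```text
t 21.65 p [0.5878 0.0241 0.1341] az 0.81 z [-0.003  0.004 -1.   ] F [-16.4   1.   12.5] g 14.3 j [-0.72  0.37  0.75  1.69 -0.28  1.18  0.12]
```

View pics/w11.png

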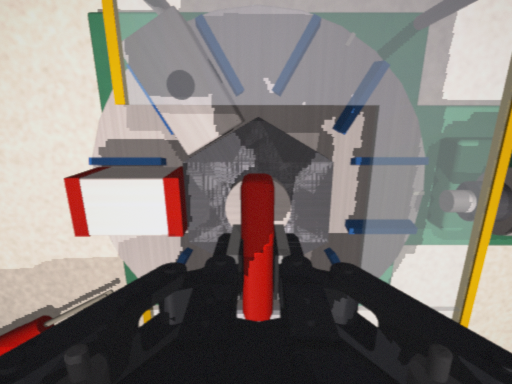

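View pics/t6.png

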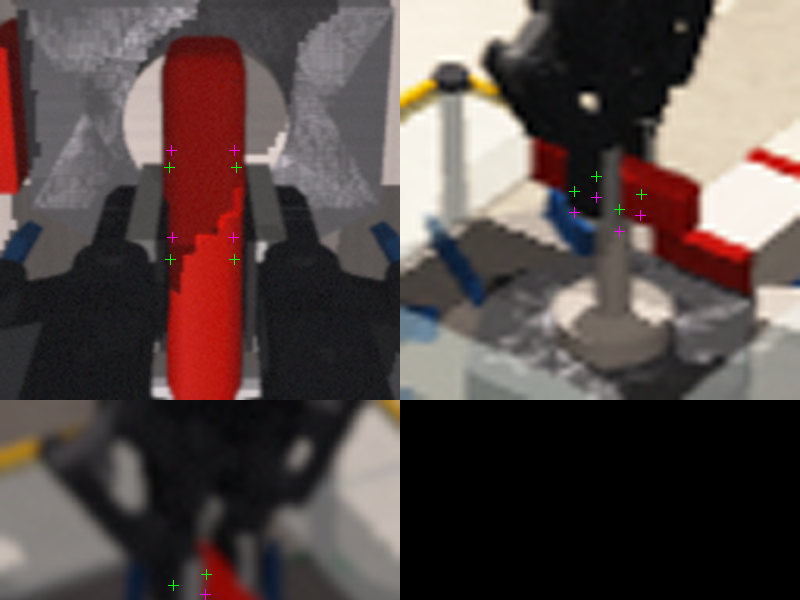

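Call:
arm_command --targets "0 -1.5 -4 0 0 0; 0 0 -6 0 0 0; 0 0 -6 0 0 0; 0 0 -2 0 0 0; 0 0 0 0 0 0"

```text
clock: 22.42
position: [0.5877, 0.0241, 0.1507]
ee_rot: [0.702, 0.712, 0.001, -0.001]
ft_force: [-3.6, -0.1, -12.8]
grip_width: 0.164
```

```bash
cat >> h.py <<'E'
def turn(ax,deg,n=7):
    p,q=cur(); P,Q=p,q; a=np.radians(deg)/n
    for i in range(n):
        r=R.from_rotvec([0,0,a]); Pn=np.r_[ax,0]+r.apply(P-np.r_[ax,0]); Qn=r*Q
        print(' '.join(f'{v:.1f}' for v in Q.inv().apply(Pn-P)*1000),' '.join(f'{v:.4f}' for v in (Q.inv()*Qn).as_rotvec()),end='; '); P,Q=Pn,Qn
    print('end',P)
E
python3 - <<'E'
from h import *
st(); turn([.588,.0275],60)
E
python3 tip.py t7.png -.015 -.025
```

```text
t 22.43 p [0.5877 0.0241 0.1507] az 0.83 z [-0.001  0.002 -1.   ] F [ -3.6  -0.1 -12.8] g 14.0 j [-0.73  0.35  0.76  1.68 -0.26  1.21  0.1 ]
-0.0 0.5 -0.0 0.0003 -0.0001 -0.1496; -0.0 0.5 -0.0 0.0003 -0.0001 -0.1496; -0.0 0.5 -0.0 0.0003 -0.0001 -0.1496; -0.0 0.5 -0.0 0.0003 -0.0001 -0.1496; -0.0 0.5 -0.0 0.0003 -0.0001 -0.1496; -0.0 0.5 -0.0 0.0003 -0.0001 -0.1496; -0.0 0.5 -0.0 0.0003 -0.0001 -0.1496; end [0.5908 0.0255 0.1507]
```

View pics/t7.png

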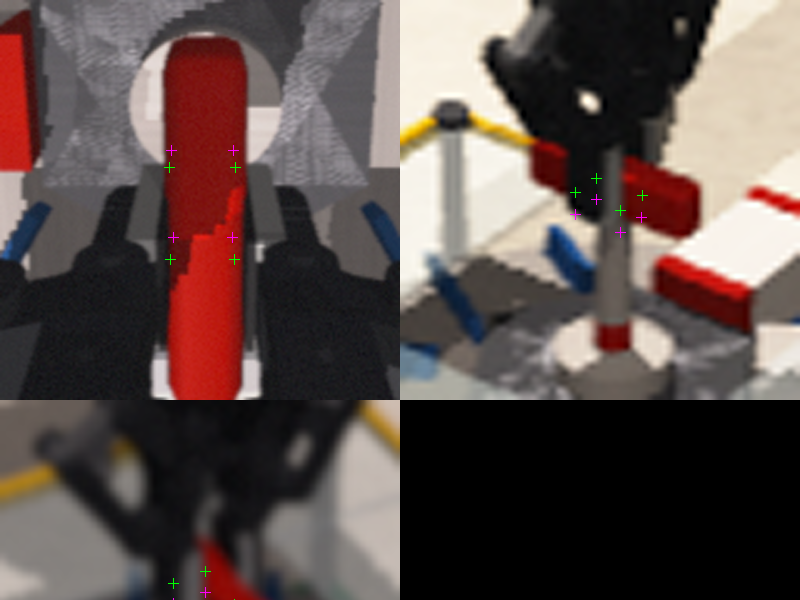

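Call:
arm_command --targets "0 0.5 0 0 0 -0.15; 0 0.5 0 0 0 -0.15; 0 0.5 0 0 0 -0.15; 0 0 0 0 0 0"

```text
clock: 23.08
position: [0.5883, 0.0243, 0.1503]
ee_rot: [0.524, 0.852, 0.0, -0.002]
ft_force: [-7.8, -0.0, -14.0]
grip_width: 0.163
```

```bash
python3 - <<'E'
from h import *
c=shot('wrist','w12.png');st(); print(manip.get_obs()['torque'])
E
```

```text
t 23.12 p [0.5883 0.0242 0.1502] az 26.62 z [-0.002  0.002 -1.   ] F [ -7.4   0.7 -11.7] g 14.1 j [-0.66  0.34  0.67  1.67 -0.23  1.21  0.53]
[-0.0196  1.5862  0.0731]
```

View pics/w12.png

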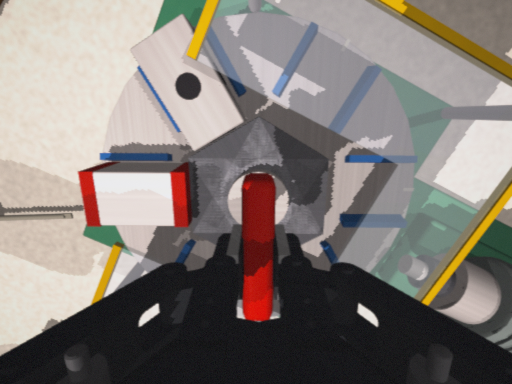

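Call:
arm_command --targets "0 0 0 0 0 -0.15; 0 0 0 0 0 -0.15; 0 0 0 0 0 -0.15; 0 0 0 0 0 -0.147; 0 0 0 0 0 0"

```text
clock: 23.75
position: [0.589, 0.0248, 0.1505]
ee_rot: [0.251, 0.968, 0.001, -0.001]
ft_force: [-4.6, 1.5, -12.8]
grip_width: 0.165
```

```bash
python3 - <<'E'
from h import *
c=shot('wrist','w13.png');st(); print(manip.get_obs()['torque'])
E
```

```text
t 23.8 p [0.589  0.0248 0.1505] az 60.86 z [-0.001  0.003 -1.   ] F [ -4.8   2.2 -13.2] g 13.8 j [-0.59  0.32  0.57  1.67 -0.19  1.21  1.09]
[0.2278 1.1065 0.0501]
```

View pics/w13.png

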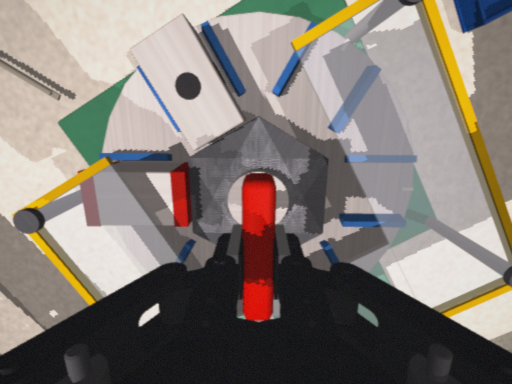

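Call:
arm_command --targets "0 0 6 0 0 0; 0 0 6 0 0 0; 0 0 4 0 0 0; 0 0 0 0 0 0; 0 0 0 0 0 0"

```text
clock: 24.42
position: [0.589, 0.0248, 0.1348]
ee_rot: [0.252, 0.968, 0.001, -0.001]
ft_force: [-6.2, 2.1, -9.6]
grip_width: 0.165
```

```bash
python3 - <<'E'
from h import *
st()
E
```

```text
t 24.43 p [0.589  0.0248 0.1348] az 60.84 z [-0.001  0.003 -1.   ] F [-6.2  2.1 -9.6] g 14.1 j [-0.58  0.34  0.57  1.68 -0.2   1.18  1.1 ]
```

Call:
arm_command --targets "0 0 1 0 0 0; 0 0 0 0 0 0; 0 0 0 0 0 0; 0 0 0 0 0 0" --grip 50

```text
clock: 24.92
position: [0.5902, 0.0244, 0.1346]
ee_rot: [0.252, 0.968, 0.002, 0.001]
ft_force: [-0.0, -0.8, -0.4]
grip_width: 0.585
```

Call:
arm_command --targets "0 0 -15 0 0 0; 0 0 -30 0 0 0; 0 0 -30 0 0 0; 0 0 -20 0 0 0"

```text
clock: 25.42
position: [0.5902, 0.024, 0.2318]
ee_rot: [0.252, 0.968, 0.002, 0.001]
ft_force: [0.5, 0.6, -0.1]
grip_width: 0.584
```

```bash
python3 - <<'E'
from h import *
c=shot('wrist','w14.png');st(); print(find(c,'done2'))
plan(*ldpose(.0,.20),n=3)
k=manip.camera('scene'); cv2.imwrite('pics/s14.png',cv2.resize(cv2.cvtColor(k['frame'],cv2.COLOR_RGB2BGR)[140:250,170:340],None,fx=4,fy=4,interpolation=2))
E
```

```text
t 25.48 p [0.5911 0.024  0.2341] az 60.8 z [ 0.006  0.004 -1.   ] F [ 0.6 -1.   2.5] g 49.9 j [-0.6   0.26  0.59  1.56 -0.15  1.36  1.07]
[(0.86, array([0.4878, 0.0267, 0.1099]))]
dist 102.3 rot 2.619 n 3 (need 14.6)
28.5 -15.4 10.6 0.0021 -0.0021 0.873; 6.6 -31.7 10.7 0.0021 -0.0021 0.873; -20.1 -25.4 10.7 0.0021 -0.0021 0.873; 
end err mm [-0.01 -0.04 -0.01] rot 0.0
```

View pics/w14.png

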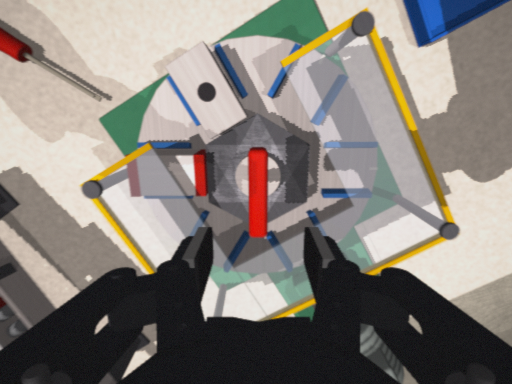

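View pics/s14.png

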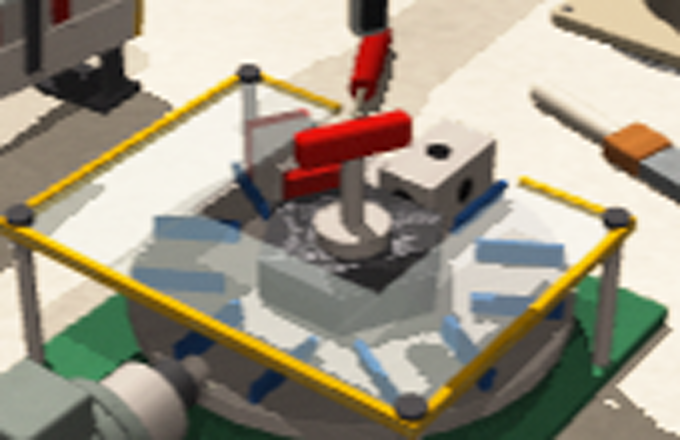

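```bash
python3 - <<'E'
from h import *
a=ldpose(.0,.17,90);plan(*a,n=4)
plan(*ldpose(0,.063,90),start=a,n=5)
E
```

```text
dist 113.9 rot 0.522 n 4 (need 2.9)
21.2 -11.5 15.1 0.001 0.0007 -0.1306; 22.6 -8.6 15.1 0.001 0.0007 -0.1306; 23.4 -5.6 15.1 0.001 0.0007 -0.1306; 24 -2.5 15.2 0.001 0.0007 -0.1306; 
end err mm [-0.04 -0.01 -0.01] rot 0.0001
dist 107.0 rot 0.000 n 5 (need 1.8)
0 0 21.4 0 0 0; 0 0 21.4 0 0 0; 0 0 21.4 0 0 0; 0 0 21.4 0 0 0; 0 0 21.4 0 0 0; 

end err mm [0. 0. 0.] rot 0.0
```

Call:
arm_command --targets "21 -12 15 0 0 -0.13; 23 -9 15 0 0 -0.13; 23 -6 15 0 0 -0.13; 24 -3 15 0 0 -0.13; 0 0 0 0 0 0" --grip 66

```text
clock: 26.2
position: [0.4908, 0.0239, 0.1676]
ee_rot: [-0.006, 1.0, 0.001, -0.001]
ft_force: [0.0, 0.4, 0.7]
grip_width: 0.773
```

```bash
python3 - <<'E'
from h import *
c=shot('wrist','w15.png');st(); print(find(c,'done2'))
plan(*ldpose(0,.063,90),n=5)
E
```

```text
t 26.25 p [0.4922 0.024  0.1685] az 90.55 z [-0.     0.003 -1.   ] F [-0.3  1.3 -0.1] g 65.9 j [-0.63  0.06  0.52  1.89 -0.04  1.2   1.48]
[(0.74, array([0.4843, 0.0231, 0.1066]))]
dist 106.1 rot 0.005 n 5 (need 1.8)
-0.2 0.2 21.2 0.0005 0.0002 -0.0008; -0.1 0.3 21.2 0.0005 0.0002 -0.0008; -0.2 0.3 21.2 0.0005 0.0002 -0.0008; -0.2 0.3 21.3 0.0005 0.0002 -0.0008; -0.2 0.2 21.2 0.0005 0.0002 -0.0008; 

end err mm [ 0.04 -0.05 -0.02] rot 0.0002
```

View pics/w15.png

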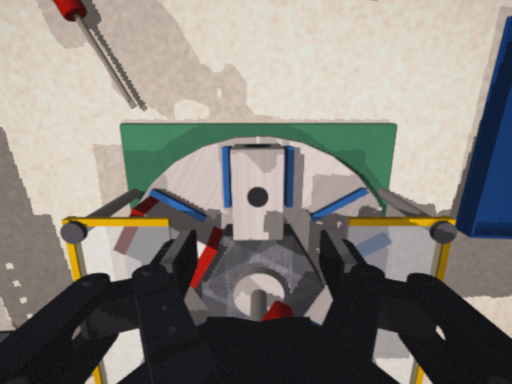

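Call:
arm_command --targets "0 0 25 0 0 0; 0 0 30 0 0 0; 0 1 30 0 0 0; 0 0 20 0 0 0; 0 0 0 0 0 0"

```text
clock: 26.92
position: [0.4928, 0.0249, 0.0631]
ee_rot: [-0.005, 1.0, 0.0, -0.001]
ft_force: [0.6, 0.5, 0.9]
grip_width: 0.772
```

Call:
arm_command --targets "0 0 0 0 0 0; 0 0 0 0 0 0; 0 0 0 0 0 0; 0 0 0 0 0 0" --grip 36 --squeeze 80

```text
clock: 27.42
position: [0.4943, 0.0253, 0.0655]
ee_rot: [-0.005, 1.0, 0.002, 0.002]
ft_force: [0.0, -0.4, 5.6]
grip_width: 0.496
```

Call:
arm_command --targets "0 0 -10 0 0 0; 0 0 -25 0 0 0; 0 0 -40 0 0 0; 0 0 -40 0 0 0; 0 0 -25 0 0 0"

```text
clock: 28.05
position: [0.4931, 0.0247, 0.2065]
ee_rot: [-0.005, 1.0, 0.002, 0.001]
ft_force: [-0.5, 0.3, -4.1]
grip_width: 0.495
```

```bash
python3 - <<'E'
from h import *
c=shot('wrist','w16.png');st(); print(find(c,'done2'),find(c,'tray'))
for nm in('side','scene'):
    k=shot(nm,f'{nm}16.png'); print(nm,find(k,'tray'))
E
```

```text
t 28.1 p [0.4943 0.0249 0.2091] az 90.58 z [ 0.006  0.004 -1.   ] F [ 0.9  0.  -0.6] g 42.2 j [-0.65  0.02  0.52  1.83 -0.02  1.28  1.46]
[(0.64, array([0.4795, 0.0233, 0.2522]))] [(0.8, array([0.455 , 0.3136, 0.0006])), (0.7, array([0.4777, 0.0233, 0.2504])), (0.56, array([0.4883, 0.0487, 0.0604]))]
side [(0.86, array([0.4353, 0.3666, 0.0057]))]
scene [(0.6, array([0.4476, 0.36  , 0.005 ])), (0.18, array([0.598 , 0.034 , 0.0641]))]
```

View pics/scene16.png

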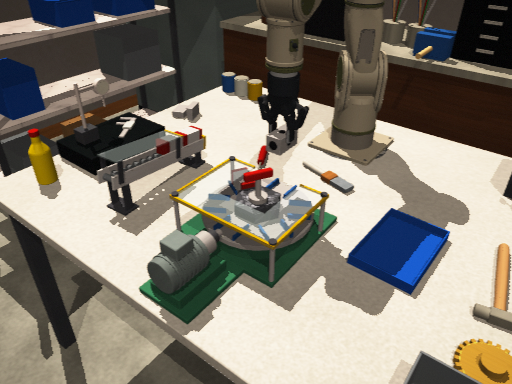

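View pics/side16.png

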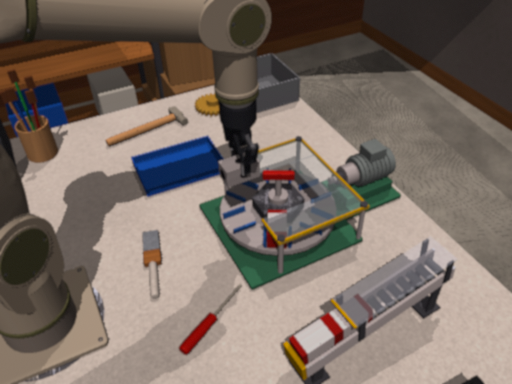

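```bash
python3 - <<'E'
from h import *
a=([.443,.363,.16],toolR(85));plan(*a,n=7)
E
```

```text
dist 344.4 rot 0.098 n 7 (need 5.7)
6.5 48.4 6.2 0.0002 -0.0002 0.014; 7.1 48.3 6.2 0.0002 -0.0002 0.014; 7.8 48.2 6.1 0.0002 -0.0002 0.014; 8.5 48 6.2 0.0002 -0.0002 0.014; 9.2 48 6.1 0.0002 -0.0002 0.014; 
9.9 47.8 6.1 0.0002 -0.0002 0.014; 10.5 47.7 6.2 0.0002 -0.0002 0.014; 
end err mm [-0.02  0.03 -0.05] rot 0.0002
```

Call:
arm_command --targets "7 48 0 0 0 0.014; 7 48 0 0 0 0.014; 8 48 0 0 0 0.014; 8 48 6 0 0 0.014; 9 48 10 0 0 0.014"

```text
clock: 29.02
position: [0.4574, 0.2668, 0.1875]
ee_rot: [0.03, 1.0, 0.001, 0.0]
ft_force: [0.8, 0.3, -3.7]
grip_width: 0.494
```

Call:
arm_command --targets "10 48 15 0 0 0.014; 10 48 15 0 0 0.014; 0 0 0 0 0 0; 0 0 0 0 0 0"

```text
clock: 29.52
position: [0.4442, 0.362, 0.1576]
ee_rot: [0.044, 0.999, 0.0, -0.0]
ft_force: [0.7, -1.2, -3.6]
grip_width: 0.498
```

```bash
python3 - <<'E'
from h import *
c=shot('wrist','w17.png');st(); print(find(c,'tray'))
print(proj(c,[[.443,.363,.004]]))
plan([.443,.363,.010],toolR(85),n=4)
E
```

```text
t 29.57 p [0.4448 0.3615 0.1581] az 84.93 z [ 0.     0.001 -1.   ] F [ 0.6 -0.5 -3.4] g 42.8 j [-0.98  0.25  0.25  1.69 -0.07  1.21  0.77]
[(0.97, array([0.3815, 0.3645, 0.0042])), (0.7, array([0.5048, 0.1242, 0.0645]))]
[[258.4296 171.8348]]
dist 148.6 rot 0.003 n 4 (need 2.5)
0.6 0.3 37.1 0.0004 0.0002 -0.0004; 0.5 0.3 37.2 0.0004 0.0002 -0.0004; 0.5 0.3 37.1 0.0004 0.0002 -0.0004; 0.6 0.3 37.1 0.0004 0.0002 -0.0004; 
end err mm [-0.04  0.01  0.05] rot 0.0002
```

View pics/w17.png

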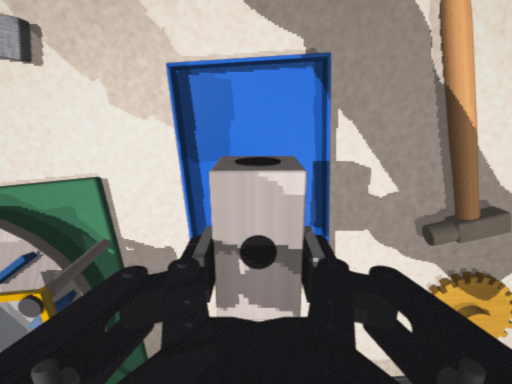

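Call:
arm_command --targets "0 0 40 0 0 0; 0 0 40 0 0 0; 0 0 35 0 0 0; 0 0 22 0 0 0; 0 0 8 0 0 0"

```text
clock: 30.25
position: [0.4446, 0.3617, 0.0129]
ee_rot: [0.044, 0.999, 0.001, -0.0]
ft_force: [-0.1, 0.4, -4.0]
grip_width: 0.5
```

Call:
arm_command --targets "0 0 3 0 0 0; 0 0 0 0 0 0"

```text
clock: 30.5
position: [0.4451, 0.3633, 0.0117]
ee_rot: [0.044, 0.999, 0.002, 0.001]
ft_force: [0.2, 0.4, -3.6]
grip_width: 0.5
```

```bash
python3 - <<'E'
from h import *
st()
E
```

```text
t 30.5 p [0.4451 0.3633 0.0117] az 84.98 z [ 0.002  0.003 -1.   ] F [ 0.2  0.4 -3.6] g 42.7 j [-0.95  0.42  0.23  1.81 -0.12  0.92  0.81]
```

Call:
arm_command --targets "0 0 2 0 0 0; 0 0 2 0 0 0; 0 0 0 0 0 0"

```text
clock: 30.88
position: [0.4448, 0.3635, 0.0075]
ee_rot: [0.044, 0.999, 0.002, 0.001]
ft_force: [-2.2, -1.5, 4.5]
grip_width: 0.494
```

Call:
arm_command --targets "0 0 1.5 0 0 0; 0 0 0 0 0 0"

```text
clock: 31.12
position: [0.4448, 0.3635, 0.0075]
ee_rot: [0.044, 0.999, 0.002, 0.0]
ft_force: [-9.2, -6.7, 23.5]
grip_width: 0.496
```

Call:
arm_command --targets "0 0 -1 0 0 0; 0 0 0 0 0 0; 0 0 0 0 0 0; 0 0 0 0 0 0" --grip 66

```text
clock: 31.62
position: [0.4445, 0.3631, 0.0061]
ee_rot: [0.044, 0.999, 0.001, 0.0]
ft_force: [-0.6, 0.0, -0.9]
grip_width: 0.772
```

Call:
arm_command --targets "0 0 -20 0 0 0; 0 0 -40 0 0 0; 0 0 -60 0 0 0; 0 0 -60 0 0 0; 0 0 -40 0 0 0"

```text
clock: 32.25
position: [0.4449, 0.3629, 0.2294]
ee_rot: [0.044, 0.999, 0.002, 0.001]
ft_force: [-0.2, 0.8, -0.2]
grip_width: 0.77
```

```bash
python3 - <<'E'
from h import *
c=shot('wrist','w18.png');st(); print(find(c,'done2'))
a=([.455,-.02,.22],toolR(0)); plan(*a)
plan([.452,-.352,.17],pickpose(0)[1],start=a)
E
```

```text
t 32.3 p [0.4462 0.364  0.2342] az 84.98 z [ 0.007  0.009 -1.   ] F [0.2 1.1 4.4] g 66.3 j [-0.99  0.2   0.26  1.59 -0.06  1.35  0.76]
[(0.98, array([0.4383, 0.3656, 0.0516]))]
dist 384.2 rot 1.483 n 9 (need 8.2)
-4.7 -42.4 0.9 0.0012 -0.0002 0.1648; -11.6 -41.1 1 0.0012 -0.0002 0.1648; -18.2 -38.6 1 0.0012 -0.0002 0.1648; -24.3 -35.1 1.1 0.0012 -0.0002 0.1648; -29.7 -30.7 1.1 0.0012 -0.0002 0.1648; 
-34.3 -25.3 1.1 0.0012 -0.0002 0.1648; -38 -19.4 1.2 0.0012 -0.0002 0.1648; -40.7 -12.9 1.3 0.0012 -0.0002 0.1648; -42.2 -6 1.2 0.0012 -0.0002 0.1648; 
end err mm [ 0.01  0.05 -0.01] rot 0.0004
dist 335.8 rot 1.507 n 9 (need 8.4)
-36.9 -0.3 5.6 -0.0102 0.0109 0.1668; -36.5 5.7 5.1 -0.0102 0.0109 0.1668; -35.1 11.7 4.9 -0.0102 0.0109 0.1668; -32.7 17.3 4.7 -0.0102 0.0109 0.1668; -29.5 22.4 4.5 -0.0102 0.0109 0.1668; 
-25.3 27 4.5 -0.0102 0.0109 0.1668; -20.6 30.8 4.5 -0.0102 0.0109 0.1668; -15.2 33.7 4.6 -0.0102 0.0109 0.1668; -9.5 35.8 4.9 -0.0102 0.0109 0.1668; 
end err mm [ 0.03 -0.    0.02] rot 0.0004
```

View pics/w18.png

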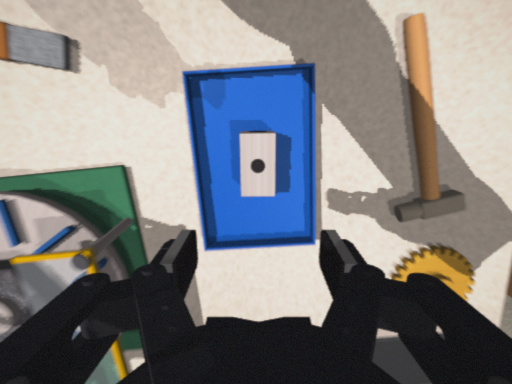

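Done2 lies flat at the tray's centre (pixel 258,165). Back to the lane with the reversed wrist.

Call:
arm_command --targets "-5 -42 1 0 0 0.165; -12 -41 1 0 0 0.165; -18 -39 1 0 0 0.165; -24 -35 1 0 0 0.165; -30 -31 1 0 0 0.165"

```text
clock: 32.98
position: [0.449, 0.1477, 0.2199]
ee_rot: [0.443, 0.897, 0.001, -0.0]
ft_force: [0.4, 0.0, 0.2]
grip_width: 0.775
```

Call:
arm_command --targets "-34 -25 1 0 0 0.165; -38 -19 1 0 0 0.165; -41 -13 1 0 0 0.165; -42 -6 1 0 0 0.165; -37 0 5 -0.010 0.011 0.167"

```text
clock: 33.6
position: [0.4534, -0.0594, 0.2107]
ee_rot: [0.766, 0.643, 0.009, -0.001]
ft_force: [0.3, -0.6, 0.6]
grip_width: 0.775
```

Call:
arm_command --targets "-36 6 5 -0.010 0.011 0.167; -35 12 5 -0.010 0.011 0.167; -33 17 5 -0.010 0.011 0.167; -29 22 5 -0.010 0.011 0.167; -25 27 5 -0.010 0.011 0.167"

```text
clock: 34.22
position: [0.4516, -0.2421, 0.181]
ee_rot: [0.96, 0.277, 0.044, -0.003]
ft_force: [1.4, 0.1, 0.3]
grip_width: 0.771
```

Call:
arm_command --targets "-21 31 5 -0.010 0.011 0.167; -15 34 5 -0.010 0.011 0.167; -9 36 5 -0.010 0.011 0.167; 0 0 0 0 0 0; 0 0 0 0 0 0"

```text
clock: 34.85
position: [0.4512, -0.3517, 0.1631]
ee_rot: [0.998, 0.033, 0.061, -0.004]
ft_force: [0.1, -0.1, 0.2]
grip_width: 0.775
```

```bash
python3 - <<'E'
from h import *
c=shot('wrist','w19.png');st(); print(find(c,'blank1'))
plan(*pickpose(.03))
plan(*pickpose(-.023),start=pickpose(.03),n=3)
E
```

```text
t 34.9 p [ 0.4517 -0.3514  0.1634] az -86.18 z [ 0.121  0.013 -0.993] F [0.3 0.7 0.3] g 65.9 j [-0.21  0.27  0.99  1.79 -0.35  1.14 -0.62]
[(0.94, array([ 0.4599, -0.3524,  0.1192])), (0.6, array([ 0.5083, -0.3445,  0.1246]))]
dist 39.2 rot 0.005 n 1 (need 0.7)
0.7 1.2 39.2 -0.0046 -0.0007 -0.0017; 
end err mm [-0.04 -0.01  0.01] rot 0.0
dist 53.0 rot 0.000 n 3 (need 0.9)
-0 -0 17.7 0 0 0; -0 -0 17.6 0 0 0; -0 -0 17.7 0 0 0; 
end err mm [ 0. -0. -0.] rot 0.0
```

View pics/w19.png

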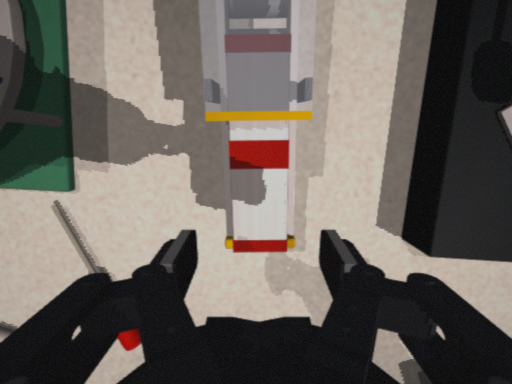

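Call:
arm_command --targets "1 1 25 -0.004 0 0; 0 0 30 0 0 0; 0 0 25 0 0 0; 0 0 12 0 0 0; 0 0 0 0 0 0"

```text
clock: 35.58
position: [0.4638, -0.3518, 0.0724]
ee_rot: [0.998, 0.032, 0.061, -0.002]
ft_force: [-0.5, -0.2, 0.6]
grip_width: 0.776
```

```bash
python3 - <<'E'
from h import *
st(); plan(*pickpose(-.023),n=1)
E
```

```text
t 35.58 p [ 0.4638 -0.3518  0.0724] az -86.27 z [ 0.121  0.009 -0.993] F [-0.5 -0.2  0.6] g 66.2 j [-0.12  0.41  0.9   1.86 -0.49  0.98 -0.52]
dist 0.4 rot 0.003 n 1 (need 0.0)
0.1 -0.4 0.2 -0.0003 -0 -0.003; 
end err mm [0.04 0.03 0.05] rot 0.0
```

Call:
arm_command --targets "0 0 0 0 0 0; 0 0 0 0 0 0; 0 0 0 0 0 0; 0 0 0 0 0 0" --grip 36 --squeeze 80

```text
clock: 36.08
position: [0.4645, -0.3528, 0.074]
ee_rot: [0.998, 0.032, 0.062, -0.002]
ft_force: [-1.6, 1.3, 6.4]
grip_width: 0.502
```

Call:
arm_command --targets "0 0 -10 0 0 0; 0 0 -25 0 0 0; 0 0 -40 0 0 0; 0 0 -40 0 0 0; 0 0 -20 0 0 0"

```text
clock: 36.7
position: [0.447, -0.3542, 0.2088]
ee_rot: [0.998, 0.032, 0.062, -0.002]
ft_force: [1.3, -0.1, -3.4]
grip_width: 0.499
```

```bash
python3 - <<'E'
from h import *
st(); a=ldpose(.03,.19); plan(*a,n=7); plan(*ldpose(.016,.09),start=a,n=3)
E
```

```text
t 36.7 p [ 0.447  -0.3542  0.2088] az -86.38 z [ 0.124  0.007 -0.992] F [ 1.3 -0.1 -3.4] g 42.6 j [-0.25  0.2   1.02  1.74 -0.28  1.21 -0.66]
dist 380.2 rot 0.134 n 7 (need 6.3)
5.5 -53.9 3.4 -0.0004 -0.0178 0.0072; 5.1 -54 3.2 -0.0004 -0.0178 0.0072; 4.8 -54 3.1 -0.0004 -0.0178 0.0072; 4.5 -54.1 3.1 -0.0004 -0.0178 0.0072; 4.1 -54.1 2.9 -0.0004 -0.0178 0.0072; 
3.8 -54.1 2.8 -0.0004 -0.0178 0.0072; 3.4 -54.1 2.8 -0.0004 -0.0178 0.0072; 
end err mm [-0.03 -0.01 -0.02] rot 0.0004
dist 101.0 rot 0.000 n 3 (need 1.7)
4.7 -0 33.3 0 0 0; 4.6 0 33.4 0 0 0; 4.7 0 33.3 0 0 0; 
end err mm [0. 0. 0.] rot 0.0
```

Call:
arm_command --targets "5 -54 3 0 -0.018 0.007; 5 -54 3 0 -0.018 0.007; 5 -54 3 0 -0.018 0.007; 4 -54 3 0 -0.018 0.007; 4 -54 3 0 -0.018 0.007"

```text
clock: 37.33
position: [0.4574, -0.0807, 0.1939]
ee_rot: [1.0, 0.015, 0.016, -0.002]
ft_force: [1.5, 0.7, -2.8]
grip_width: 0.5
```

Call:
arm_command --targets "4 -54 3 0 -0.018 0.007; 3 -54 3 0 -0.018 0.007; 0 -5 0 0 0 0; 0 0 0 0 0 0"

```text
clock: 37.83
position: [0.4619, 0.0302, 0.1882]
ee_rot: [1.0, 0.008, -0.002, -0.001]
ft_force: [-0.0, -0.0, -2.9]
grip_width: 0.493
```

```bash
python3 - <<'E'
from h import *
c=shot('wrist','w20.png');st(); plan(*ldpose(.016,.088),n=4)
E
```

```text
t 37.88 p [0.462  0.0294 0.1883] az -89.2 z [-0.004  0.003 -1.   ] F [-0.2 -0.4 -3.6] g 42.9 j [-0.81 -0.04  0.64  1.93  0.02  1.25 -1.73]
dist 101.7 rot 0.005 n 4 (need 1.7)
4.1 1.1 25.1 -0.0006 0.001 0.0003; 4 1.1 25 -0.0006 0.001 0.0003; 4.1 1.1 25.1 -0.0006 0.001 0.0003; 4 1.1 25.1 -0.0006 0.001 0.0003; 
end err mm [ 0.02  0.03 -0.02] rot 0.0002
```

View pics/w20.png

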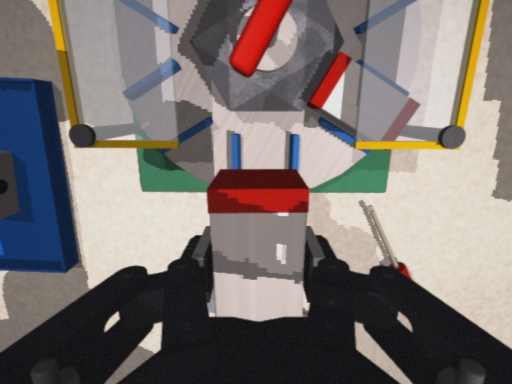

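Call:
arm_command --targets "4 1 25 0 0.001 0; 4 1 25 0 0.001 0; 4 1 25 0 0.001 0; 4 1 24 0 0.001 0; 0 0 0 0 0 0"

```text
clock: 38.5
position: [0.477, 0.0253, 0.0885]
ee_rot: [1.0, 0.006, -0.001, -0.001]
ft_force: [0.4, -1.2, -2.7]
grip_width: 0.499
```

```bash
python3 - <<'E'
from h import *
c=shot('wrist','w21.png');st(); plan(*ldpose(.014,.063),n=3)
E
```

```text
t 38.55 p [0.4777 0.0257 0.0896] az -89.26 z [-0.001  0.002 -1.   ] F [ 0.9  0.  -3.5] g 42.8 j [-0.77  0.13  0.67  2.02 -0.1   1.03 -1.61]
dist 26.7 rot 0.002 n 3 (need 0.4)
0.8 0.1 8.9 -0.0007 0.0002 -0; 0.7 0.2 8.8 -0.0007 0.0002 -0; 0.8 0.1 8.9 -0.0007 0.0002 -0; 
end err mm [ 0.02 -0.   -0.01] rot 0.0001
```

View pics/w21.png

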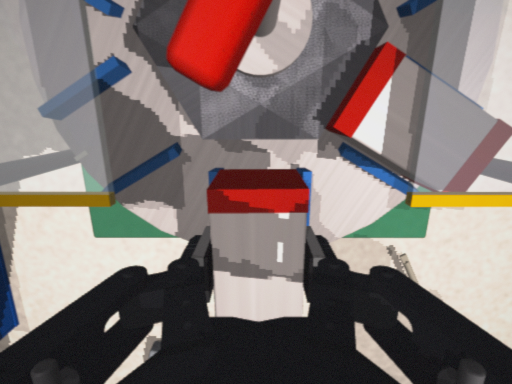

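Call:
arm_command --targets "0 0 10 0 0 0; 0 0 10 0 0 0; 0 0 6 0 0 0; 0 0 2 0 0 0; 0 0 0 0 0 0"

```text
clock: 39.17
position: [0.4781, 0.0269, 0.0615]
ee_rot: [1.0, 0.007, 0.0, -0.001]
ft_force: [-0.8, -0.8, -2.5]
grip_width: 0.498
```

Call:
arm_command --targets "0 0 1.5 0 0 0; 0 0 0 0 0 0"

```text
clock: 39.42
position: [0.4783, 0.0271, 0.0608]
ee_rot: [1.0, 0.007, 0.0, -0.002]
ft_force: [-4.3, -2.0, 8.4]
grip_width: 0.502
```

Call:
arm_command --targets "0 0.5 -1.5 0 0 0; 5 0.5 0 0 0 0; 5 0 0 0 0 0; 3 0 0 0 0 0; 0 0 0 0 0 0"

```text
clock: 40.05
position: [0.4913, 0.0263, 0.0614]
ee_rot: [1.0, 0.008, 0.0, -0.001]
ft_force: [0.3, -1.0, -3.2]
grip_width: 0.496
```

Call:
arm_command --targets "1.5 0 0 0 0 0; 1.5 0 0 0 0 0; 0 0 0 0 0 0"

```text
clock: 40.42
position: [0.4942, 0.0265, 0.0615]
ee_rot: [1.0, 0.008, 0.0, -0.002]
ft_force: [-0.4, 1.0, -4.1]
grip_width: 0.501
```

Call:
arm_command --targets "1.5 0 0 0 0 0; 0 0 0 0 0 0"

```text
clock: 40.67
position: [0.4944, 0.0264, 0.0611]
ee_rot: [1.0, 0.007, -0.001, -0.002]
ft_force: [-5.5, -0.6, -0.5]
grip_width: 0.501
```

Call:
arm_command --targets "1.5 0 0 0 0 0; 0 0 0 0 0 0"

```text
clock: 40.92
position: [0.4945, 0.026, 0.0609]
ee_rot: [1.0, 0.007, -0.003, -0.001]
ft_force: [-13.2, -1.5, 5.4]
grip_width: 0.502
```

Call:
arm_command --targets "0 0 0 0 0 0; 0 0 0 0 0 0; 0 0 0 0 0 0" --grip 62

```text
clock: 41.3
position: [0.4976, 0.0266, 0.0618]
ee_rot: [1.0, 0.008, 0.001, -0.002]
ft_force: [0.0, 0.1, 0.1]
grip_width: 0.725
```

Call:
arm_command --targets "0 0 -15 0 0 0; 0 0 -30 0 0 0; 0 0 -45 0 0 0; 0 0 -50 0 0 0; 0 0 -20 0 0 0"

```text
clock: 41.92
position: [0.4983, 0.0257, 0.2255]
ee_rot: [1.0, 0.007, 0.003, -0.002]
ft_force: [0.3, -0.5, -0.9]
grip_width: 0.728
```

```bash
python3 - <<'E'
from h import *
c=shot('wrist','w22.png');st(); print(find(c,'blank1'))
plan([.588,.0265,.235],toolR(-120+.8))
E
```

```text
t 41.98 p [0.4989 0.0259 0.2268] az -89.17 z [ 0.006  0.005 -1.   ] F [0.4 0.4 1.9] g 62.1 j [-0.81  0.02  0.68  1.8  -0.02  1.32 -1.67]
[(0.85, array([ 0.5505, -0.0348,  0.1079])), (0.69, array([0.498 , 0.0265, 0.1101])), (0.48, array([0.587 , 0.0279, 0.1239]))]
dist 90.1 rot 0.524 n 3 (need 2.9)
29.9 0.2 -3.3 -0.0021 -0.0013 0.1748; 29.4 -4.9 -3.3 -0.0021 -0.0013 0.1748; 28.1 -10 -3.4 -0.0021 -0.0013 0.1748; 
end err mm [-0.04 -0.01  0.03] rot 0.0002
```

View pics/w22.png

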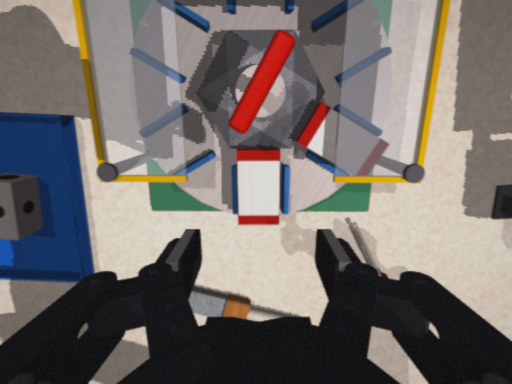

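Call:
arm_command --targets "30 0 -3 0 0 0.13; 30 -4 -3 0 0 0.13; 28 -8 -3 0 0 0.13; 3 -3 0 0 0 0.13; 0 0 0 0 0 0" --grip 50

```text
clock: 42.65
position: [0.5901, 0.0294, 0.2297]
ee_rot: [0.968, -0.25, -0.001, -0.001]
ft_force: [-0.6, -0.3, -0.2]
grip_width: 0.582
```

```bash
python3 - <<'E'
from h import *
c=shot('wrist','w23.png');st(); print(proj(c,[[.588,.0265,.176]]))
plan([.588,.0265,.134],toolR(-120+.84),n=5)
E
```

```text
t 42.7 p [0.5899 0.0294 0.2299] az -118.79 z [-0.001  0.002 -1.   ] F [ 0.5  0.1 -0.7] g 50.0 j [-0.75  0.3   0.77  1.57 -0.21  1.36 -2.03]
[[263.0662 200.8177]]
dist 96.0 rot 0.007 n 5 (need 1.6)
-0 0.7 19.2 -0.0003 0.0003 0.0013; -0 0.7 19.2 -0.0003 0.0003 0.0013; -0.1 0.7 19.2 -0.0003 0.0003 0.0013; -0 0.7 19.1 -0.0003 0.0003 0.0013; -0 0.7 19.2 -0.0003 0.0003 0.0013; 

end err mm [0.05 0.01 0.02] rot 0.0003
```

View pics/w23.png

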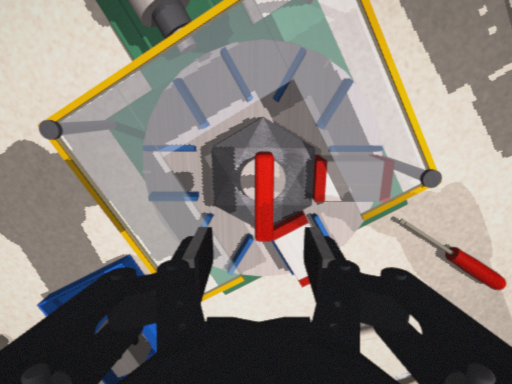

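Call:
arm_command --targets "0 1 25 0 0 0.001; 0 1 25 0 0 0.001; 0 1 25 0 0 0.001; 0 0.5 15 0 0 0.001; 0 0 7 0 0 0.001"

```text
clock: 43.32
position: [0.5883, 0.0268, 0.1331]
ee_rot: [0.968, -0.252, -0.0, -0.002]
ft_force: [0.9, 0.4, 0.4]
grip_width: 0.588
```

Call:
arm_command --targets "0 0 0 0 0 0; 0 0 0 0 0 0; 0 0 0 0 0 0; 0 0 0 0 0 0" --grip 5 --squeeze 100

```text
clock: 43.82
position: [0.5883, 0.0254, 0.1347]
ee_rot: [0.968, -0.253, -0.0, -0.001]
ft_force: [-6.4, -4.4, 7.1]
grip_width: 0.167
```

```bash
python3 - <<'E'
from h import *
st(); p,q=cur(); print('F tool',q.inv().apply(manip.get_obs()['ft_force']))
E
```

```text
t 43.83 p [0.5883 0.0254 0.1347] az -119.27 z [-0.     0.002 -1.   ] F [-6.4 -4.4  7.1] g 14.2 j [-0.72  0.37  0.74  1.69 -0.27  1.18 -1.99]
F tool [-3.4514  6.9366 -7.1529]
```

Gripped. Lift 17 mm, then turn +60°.

Call:
arm_command --targets "0 0.7 -4 0 0 0; 0 0 -6 0 0 0; 0 0 -6 0 0 0; 0 0 -2 0 0 0; 0 0 0 0 0 0"

```text
clock: 44.45
position: [0.5881, 0.0254, 0.1511]
ee_rot: [0.968, -0.252, -0.0, -0.001]
ft_force: [3.7, -4.0, -13.0]
grip_width: 0.161
```

Call:
arm_command --targets "0 0 0 0 0 -0.15; 0 0 0 0 0 -0.15; 0 0 0 0 0 -0.15; 0 0 0 0 0 0"

```text
clock: 44.95
position: [0.5882, 0.0257, 0.151]
ee_rot: [1.0, -0.029, 0.0, -0.001]
ft_force: [3.5, -2.9, -13.7]
grip_width: 0.168
```

```bash
python3 - <<'E'
from h import *
c=shot('wrist','w24.png'); st(); p,q=cur(); print('F tool',q.inv().apply(manip.get_obs()['ft_force']))
E
```

```text
t 45.0 p [0.5882 0.0257 0.151 ] az -93.44 z [ 0.     0.002 -1.   ] F [  4.6  -3.8 -12.5] g 13.7 j [-0.66  0.34  0.67  1.67 -0.22  1.21 -1.57]
F tool [ 4.7679  3.514  12.5127]
```

View pics/w24.png

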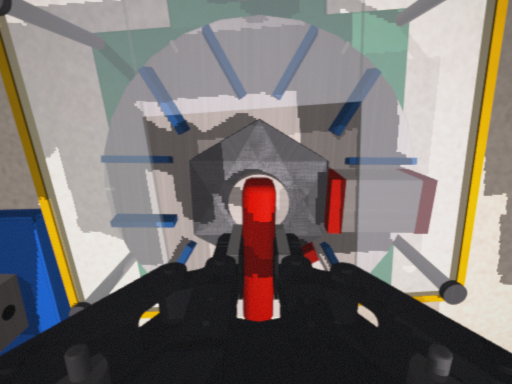

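Call:
arm_command --targets "0 0 0 0 0 -0.15; 0 0 0 0 0 -0.15; 0 0 0 0 0 -0.15; 0 0 0 0 0 -0.147; 0 0 0 0 0 0"

```text
clock: 45.62
position: [0.5881, 0.026, 0.151]
ee_rot: [0.964, 0.265, 0.0, -0.001]
ft_force: [3.0, -2.1, -13.5]
grip_width: 0.162
```

```bash
python3 - <<'E'
from h import *
st()
E
```

```text
t 45.62 p [0.5881 0.026  0.151 ] az -59.27 z [-0.     0.003 -1.   ] F [  3.   -2.1 -13.5] g 13.9 j [-0.58  0.32  0.57  1.67 -0.18  1.2  -1.01]
```

Call:
arm_command --targets "0 0 6 0 0 0; 0 0 6 0 0 0; 0 0 4 0 0 0; 0 0 0 0 0 0; 0 0 0 0 0 0"

```text
clock: 46.25
position: [0.5882, 0.0261, 0.1356]
ee_rot: [0.964, 0.265, 0.0, -0.001]
ft_force: [0.6, -3.9, -9.6]
grip_width: 0.166
```

```bash
python3 - <<'E'
from h import *
st()
E
```

```text
t 46.25 p [0.5882 0.0261 0.1356] az -59.25 z [ 0.     0.003 -1.   ] F [ 0.6 -3.9 -9.6] g 14.2 j [-0.58  0.33  0.56  1.69 -0.19  1.17 -1.  ]
```

Call:
arm_command --targets "0 0 1 0 0 0; 0 0 0 0 0 0; 0 0 0 0 0 0; 0 0 0 0 0 0" --grip 50

```text
clock: 46.75
position: [0.5885, 0.0264, 0.1349]
ee_rot: [0.964, 0.265, 0.001, -0.002]
ft_force: [0.2, 0.3, -0.2]
grip_width: 0.584
```

Call:
arm_command --targets "0 0 -15 0 0 0; 0 0 -30 0 0 0; 0 0 -30 0 0 0; 0 0 -20 0 0 0"

```text
clock: 47.25
position: [0.5888, 0.0258, 0.2323]
ee_rot: [0.964, 0.265, 0.002, -0.001]
ft_force: [0.0, -0.4, 0.4]
grip_width: 0.583
```

```bash
python3 - <<'E'
from h import *
c=shot('wrist','w25.png');st()
k=manip.camera('scene'); cv2.imwrite('pics/s25.png',cv2.resize(cv2.cvtColor(k['frame'],cv2.COLOR_RGB2BGR)[140:250,170:340],None,fx=4,fy=4,interpolation=2))
a=([.47,-.10,.22],toolR(-88)); plan(*a)
plan([.452,-.352,.17],pickpose(0)[1],start=a)
E
```

```text
t 47.3 p [0.5897 0.0258 0.2346] az -59.24 z [ 0.006  0.004 -1.   ] F [ 0.2 -0.4  2.9] g 49.8 j [-0.6   0.26  0.58  1.56 -0.15  1.36 -1.04]
dist 174.0 rot 0.502 n 3 (need 2.9)
-55.7 15.7 3.9 -0.0008 -0.002 0.1673; -52.4 24.7 4.1 -0.0008 -0.002 0.1673; -47.4 33 4.1 -0.0008 -0.002 0.1673; 
end err mm [0.03 0.04 0.02] rot 0.0001
dist 257.5 rot 0.126 n 5 (need 4.3)
-5.4 50.2 10 0.0004 0.0244 -0.0066; -5.9 50.3 9.8 0.0004 0.0244 -0.0066; -6.5 50.1 9.7 0.0004 0.0244 -0.0066; -7.1 50.2 9.5 0.0004 0.0244 -0.0066; -7.6 50 9.3 0.0004 0.0244 -0.0066; 

end err mm [-0.02  0.05 -0.02] rot 0.0001
```

View pics/s25.png

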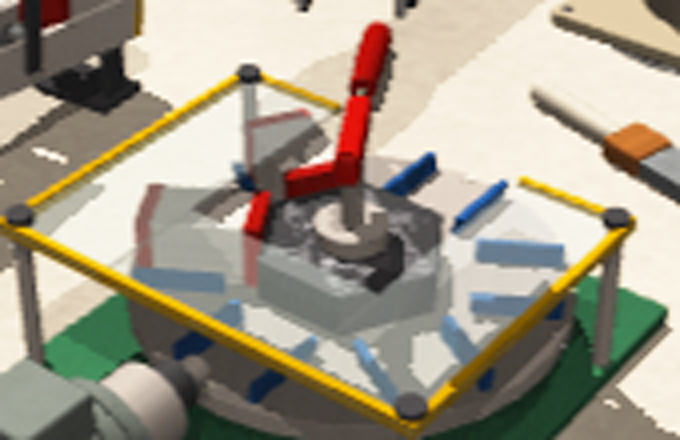

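View pics/w25.png

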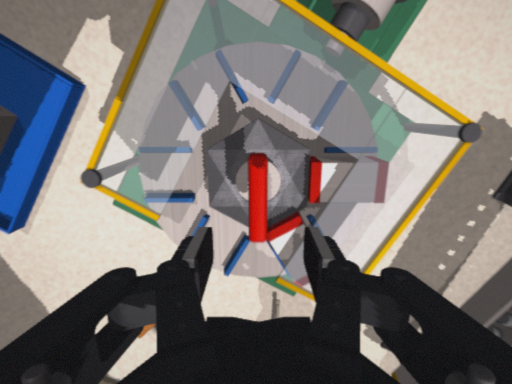

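Two blanks are seated, the plunger is down and nest 2 is in front and empty. Fetching the third blank.

Call:
arm_command --targets "-50 14 4 0 0 0.15; -50 23 4 0 0 0.15; -45 31 4 0 0 0.15; -7 50 10 0 0.024 0.04; -7 50 10 0 0.024 -0.005" --grip 66

```text
clock: 47.98
position: [0.4709, -0.1943, 0.1965]
ee_rot: [0.999, 0.026, 0.025, -0.003]
ft_force: [0.6, 0.0, -0.2]
grip_width: 0.775
```

```bash
python3 - <<'E'
from h import *
st();plan([.452,-.352,.165],pickpose(0)[1])
E
```

```text
t 47.98 p [ 0.4709 -0.1943  0.1965] az -87.01 z [ 0.05   0.007 -0.999] F [ 0.6  0.  -0.2] g 66.2 j [-0.47  0.03  0.81  1.86 -0.05  1.22 -1.16]
dist 162.0 rot 0.073 n 3 (need 2.7)
-9.5 52.2 9.8 -0.0009 0.0239 -0.0054; -10.1 52.2 9.6 -0.0009 0.0239 -0.0054; -10.6 52.1 9.4 -0.0009 0.0239 -0.0054; 
end err mm [-0.02 -0.01  0.04] rot 0.0002
```

Call:
arm_command --targets "-9 48 10 0 0.024 -0.005; -10 52 10 0 0.024 -0.005; -10 48 10 0 0.024 -0.005; 0 0 0 0 0 0; 0 0 0 0 0 0"

```text
clock: 48.6
position: [0.453, -0.3419, 0.1638]
ee_rot: [0.998, 0.033, 0.06, -0.003]
ft_force: [-0.1, 0.3, 0.4]
grip_width: 0.775
```

```bash
python3 - <<'E'
from h import *
c=shot('wrist','w26.png');st(); a=pickpose(-.023); plan(*a,n=4)
E
```

```text
t 48.65 p [ 0.4536 -0.3412  0.1641] az -86.09 z [ 0.12   0.011 -0.993] F [-0.7  0.3 -0.6] g 65.9 j [-0.2   0.23  0.93  1.81 -0.3   1.13 -0.67]
dist 93.0 rot 0.003 n 4 (need 1.6)
-0.4 2.8 23.1 -0.0007 0.0004 -0; -0.4 2.7 23.1 -0.0007 0.0004 -0; -0.4 2.8 23.1 -0.0007 0.0004 -0; -0.4 2.7 23.1 -0.0007 0.0004 -0; 
end err mm [-0.    0.01 -0.05] rot 0.0002
```

View pics/w26.png

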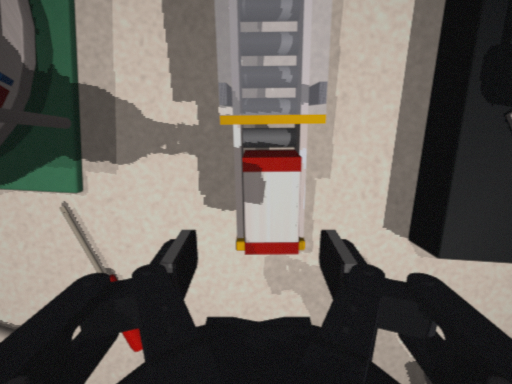

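It's the last blank. Only empty rollers lie behind it, so blank4 is absent.

Call:
arm_command --targets "0 4 15 0 0 0; 0 4 28 0 0 0; 0 3 28 0 0 0; 0 0 15 0 0 0; 0 0 6 0 0 0"

```text
clock: 49.28
position: [0.4648, -0.3517, 0.0719]
ee_rot: [0.998, 0.034, 0.06, -0.003]
ft_force: [-0.2, -0.2, 0.4]
grip_width: 0.772
```

```bash
python3 - <<'E'
from h import *
st(); plan(*pickpose(-.023),n=1)
E
```

```text
t 49.27 p [ 0.4648 -0.3517  0.0719] az -86.12 z [ 0.119  0.011 -0.993] F [-0.2 -0.2  0.4] g 65.9 j [-0.09  0.4   0.85  1.86 -0.47  0.98 -0.54]
dist 1.0 rot 0.004 n 1 (need 0.0)
-0.9 -0.4 -0.4 -0.0026 0.0024 -0.0006; 
end err mm [-0.01 -0.    0.01] rot 0.0001
```

Call:
arm_command --targets "-1 0 0 0 0 0; 0 0 0 0 0 0; 0 0 0 0 0 0; 0 0 0 0 0 0; 0 0 0 0 0 0" --grip 36 --squeeze 80

```text
clock: 49.9
position: [0.4642, -0.3528, 0.0735]
ee_rot: [0.998, 0.033, 0.061, -0.003]
ft_force: [-2.5, 0.8, 5.9]
grip_width: 0.5
```

Call:
arm_command --targets "0 0 -10 0 0 0; 0 0 -25 0 0 0; 0 0 -40 0 0 0; 0 0 -40 0 0 0; 0 0 -20 0 0 0"

```text
clock: 50.52
position: [0.4476, -0.3542, 0.2086]
ee_rot: [0.998, 0.033, 0.061, -0.003]
ft_force: [0.1, 0.1, -4.0]
grip_width: 0.499
```

Call:
arm_command --targets "5 -54 3 0 -0.018 0.008; 5 -54 3 0 -0.018 0.008; 5 -54 3 0 -0.018 0.008; 4 -54 3 0 -0.018 0.008; 4 -54 3 0 -0.018 0.008"

```text
clock: 51.15
position: [0.4573, -0.0809, 0.1943]
ee_rot: [1.0, 0.014, 0.015, -0.003]
ft_force: [1.6, 0.1, -3.8]
grip_width: 0.502
```

Call:
arm_command --targets "4 -54 3 0 -0.018 0.008; 3 -54 3 0 -0.018 0.008; 0 0 0 0 0 0; 0 0 0 0 0 0"

```text
clock: 51.65
position: [0.4623, 0.0248, 0.1889]
ee_rot: [1.0, 0.006, -0.003, -0.002]
ft_force: [0.1, 0.1, -3.3]
grip_width: 0.499
```

```bash
python3 - <<'E'
from h import *
c=shot('wrist','w27.png');st(); plan(*ldpose(.016,.088),n=4)
E
```

```text
t 51.7 p [0.4624 0.0243 0.1891] az -89.43 z [-0.006  0.005 -1.   ] F [ 0.7  0.3 -4.1] g 42.6 j [-0.73 -0.04  0.58  1.92  0.02  1.25 -1.72]
dist 102.3 rot 0.009 n 4 (need 1.7)
4.1 -0.1 25.2 -0.0012 0.0016 -0.0007; 4 -0.2 25.3 -0.0012 0.0016 -0.0007; 4 -0.1 25.3 -0.0012 0.0016 -0.0007; 4 -0.2 25.2 -0.0012 0.0016 -0.0007; 
end err mm [ 0.04 -0.01  0.03] rot 0.0002
```

View pics/w27.png

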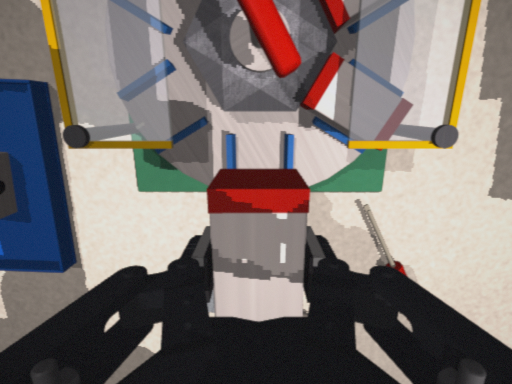

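Call:
arm_command --targets "4 0 25 -0.001 0.0015 0; 4 0 25 -0.001 0.0015 0; 4 -0.5 25 -0.001 0.0015 0; 4 -0.5 25 -0.001 0.0015 0; 0 0 0 0 0 0"

```text
clock: 52.32
position: [0.4771, 0.0254, 0.0882]
ee_rot: [1.0, 0.005, -0.001, 0.0]
ft_force: [0.1, 0.1, -4.2]
grip_width: 0.498
```

```bash
python3 - <<'E'
from h import *
c=shot('wrist','w28.png');st(); plan(*ldpose(.014,.063),n=3)
E
```

```text
t 52.38 p [0.4779 0.0257 0.0894] az -89.46 z [-0.001  0.    -1.   ] F [ 0.4 -0.6 -3.7] g 42.4 j [-0.71  0.13  0.6   2.01 -0.08  1.03 -1.63]
dist 26.5 rot 0.004 n 3 (need 0.4)
0.7 0.1 8.8 -0.0001 0.0003 -0.0012; 0.7 0.1 8.8 -0.0001 0.0003 -0.0012; 0.7 0.1 8.8 -0.0001 0.0003 -0.0012; 
end err mm [-0.04  0.04 -0.04] rot 0.0002
```

View pics/w28.png

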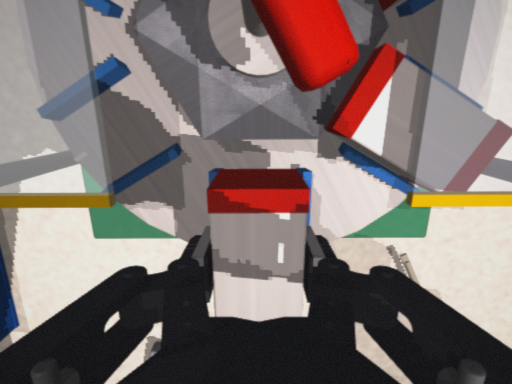

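Call:
arm_command --targets "0 0 10 0 0 0; 0 0 10 0 0 0; 0 0 6 0 0 0; 0 0 2 0 0 0; 0 0 0 0 0 0"

```text
clock: 53.0
position: [0.4783, 0.0268, 0.0614]
ee_rot: [1.0, 0.006, 0.0, -0.001]
ft_force: [-0.2, 0.6, -3.2]
grip_width: 0.496
```

Call:
arm_command --targets "0 0 1.5 0 0 0; 0 0 0 0 0 0"

```text
clock: 53.25
position: [0.4787, 0.0269, 0.0603]
ee_rot: [1.0, 0.006, 0.001, -0.001]
ft_force: [-0.9, -1.3, 3.0]
grip_width: 0.5
```

Call:
arm_command --targets "0 0.5 -1.5 0 0 0; 5 0.5 0 0 0 0; 5 0 0 0 0 0; 3 0 0 0 0 0; 0 0 0 0 0 0"

```text
clock: 53.88
position: [0.4915, 0.026, 0.0613]
ee_rot: [1.0, 0.006, 0.0, -0.0]
ft_force: [-0.8, -0.3, -3.1]
grip_width: 0.502
```

Call:
arm_command --targets "1.5 0 0 0 0 0; 1.5 0 0 0 0 0; 0 0 0 0 0 0"

```text
clock: 54.25
position: [0.4944, 0.0261, 0.0614]
ee_rot: [1.0, 0.006, 0.0, -0.001]
ft_force: [0.3, 0.4, -3.7]
grip_width: 0.503
```

Call:
arm_command --targets "1.5 0 0 0 0 0; 0 0 0 0 0 0"

```text
clock: 54.5
position: [0.4944, 0.0261, 0.061]
ee_rot: [1.0, 0.006, -0.001, -0.001]
ft_force: [-7.1, 0.2, 0.3]
grip_width: 0.501
```

Call:
arm_command --targets "1.5 0 0 0 0 0; 0 0 0 0 0 0"

```text
clock: 54.75
position: [0.4943, 0.0261, 0.0605]
ee_rot: [1.0, 0.006, -0.003, -0.001]
ft_force: [-14.0, -0.4, 2.5]
grip_width: 0.497
```

Call:
arm_command --targets "0 0 0 0 0 0; 0 0 0 0 0 0; 0 0 0 0 0 0" --grip 62

```text
clock: 55.12
position: [0.4979, 0.0262, 0.0618]
ee_rot: [1.0, 0.006, 0.001, -0.001]
ft_force: [-0.4, -0.4, 0.4]
grip_width: 0.727
```

Call:
arm_command --targets "0 0 -15 0 0 0; 0 0 -30 0 0 0; 0 0 -45 0 0 0; 0 0 -50 0 0 0; 0 0 -20 0 0 0"

```text
clock: 55.75
position: [0.4985, 0.0257, 0.2255]
ee_rot: [1.0, 0.005, 0.003, -0.001]
ft_force: [-0.2, 0.4, -0.1]
grip_width: 0.724
```

```bash
python3 - <<'E'
from h import *
c=shot('wrist','w29.png');st()
plan([.588,.0265,.235],toolR(-59.25),n=4)
E
```

```text
t 55.8 p [0.4991 0.0258 0.2269] az -89.4 z [ 0.007  0.004 -1.   ] F [0.5 0.5 2.9] g 61.9 j [-0.73  0.02  0.61  1.8  -0.02  1.32 -1.68]
dist 89.2 rot 0.526 n 4 (need 2.9)
22.2 0.1 -1.9 -0.0004 -0.0019 -0.1315; 22.1 2.9 -1.9 -0.0004 -0.0019 -0.1315; 21.4 5.9 -2 -0.0004 -0.0019 -0.1315; 20.5 8.6 -2 -0.0004 -0.0019 -0.1315; 
end err mm [ 0.02 -0.02  0.01] rot 0.0002
```

View pics/w29.png

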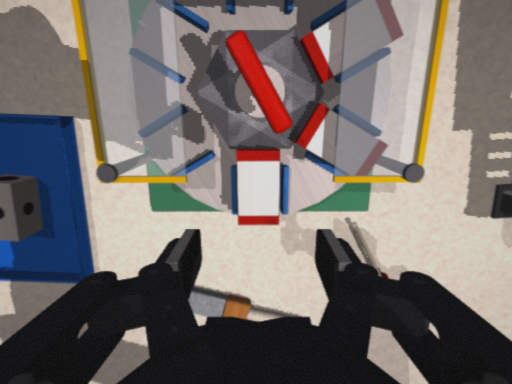

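All three are seated against the hub. Last index turn.

Call:
arm_command --targets "22 0 -2 0 0 -0.132; 22 3 -2 0 0 -0.132; 21 6 -2 0 0 -0.131; 20 8 -2 0 0 -0.131; 0 0 0 0 0 0" --grip 50

```text
clock: 56.42
position: [0.5854, 0.0265, 0.2293]
ee_rot: [0.964, 0.265, 0.0, -0.0]
ft_force: [-0.6, 0.8, -0.4]
grip_width: 0.586
```

```bash
python3 - <<'E'
from h import *
c=shot('wrist','w30.png');st(); print(proj(c,[[.588,.0265,.176]]))
plan([.588,.0265,.134],toolR(-59.25),n=4)
E
```

```text
t 56.48 p [0.5847 0.0264 0.2293] az -59.39 z [-0.  0. -1.] F [-0.4 -1.1 -0.5] g 50.0 j [-0.63  0.26  0.61  1.58 -0.15  1.36 -1.04]
[[259.3472 198.2999]]
dist 95.3 rot 0.002 n 4 (need 1.6)
0.7 0.4 23.8 -0.0001 -0 -0.0006; 0.7 0.4 23.8 -0.0001 -0 -0.0006; 0.8 0.4 23.9 -0.0001 -0 -0.0006; 0.7 0.4 23.8 -0.0001 -0 -0.0006; 
end err mm [ 0.01  0.01 -0.03] rot 0.0001
```

View pics/w30.png

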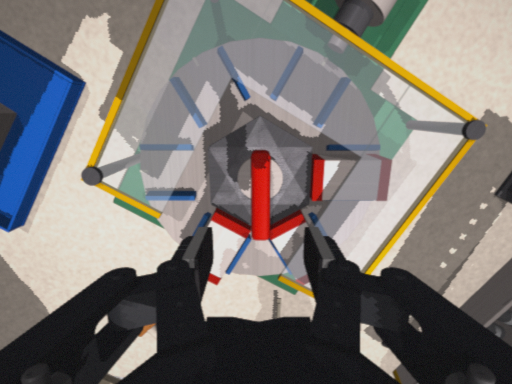

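Call:
arm_command --targets "1 0.5 25 0 0 0; 1 0.5 25 0 0 0; 1 0.5 25 0 0 0; 0 0 15 0 0 0; 0 0 6 0 0 0"

```text
clock: 57.1
position: [0.5877, 0.0272, 0.1331]
ee_rot: [0.964, 0.265, 0.0, -0.001]
ft_force: [-0.4, 0.4, 0.2]
grip_width: 0.582
```

Call:
arm_command --targets "0 0 0 0 0 0; 0 0 0 0 0 0; 0 0 0 0 0 0; 0 0 0 0 0 0" --grip 5 --squeeze 100

```text
clock: 57.6
position: [0.5891, 0.0265, 0.1347]
ee_rot: [0.964, 0.265, 0.001, -0.0]
ft_force: [-0.2, -3.3, 6.1]
grip_width: 0.166
```

Call:
arm_command --targets "0 0 -4 0 0 0; 0 0 -6 0 0 0; 0 0 -6 0 0 0; 0 0 -2 0 0 0; 0 0 0 0 0 0"

```text
clock: 58.22
position: [0.5889, 0.0265, 0.1507]
ee_rot: [0.964, 0.265, 0.001, 0.0]
ft_force: [8.9, -2.3, -12.2]
grip_width: 0.161
```

```bash
python3 - <<'E'
from h import *
st()
E
```

```text
t 58.23 p [0.5889 0.0265 0.1507] az -59.26 z [ 0.002  0.    -1.   ] F [  8.9  -2.3 -12.2] g 13.8 j [-0.61  0.33  0.59  1.67 -0.19  1.2  -1.  ]
```

Call:
arm_command --targets "0 0 0 0 0 -0.15; 0 0 0 0 0 -0.15; 0 0 0 0 0 -0.15; 0 0 0 0 0 -0.15; 0 0 0 0 0 0"

```text
clock: 58.85
position: [0.5882, 0.0271, 0.1502]
ee_rot: [0.842, 0.54, 0.0, -0.0]
ft_force: [6.8, -0.9, -11.8]
grip_width: 0.162
```

Call:
arm_command --targets "0 0 0 0 0 -0.15; 0 0 0 0 0 -0.15; 0 0 0 0 0 -0.147; 0 0 0 0 0 0"

```text
clock: 59.35
position: [0.5875, 0.0273, 0.1501]
ee_rot: [0.703, 0.712, -0.0, -0.001]
ft_force: [3.2, 0.4, -13.7]
grip_width: 0.168
```

```bash
python3 - <<'E'
from h import *
c=shot('wrist','w31.png');st()
E
```

```text
t 59.4 p [0.5875 0.0273 0.1502] az 0.56 z [-0.002  0.001 -1.   ] F [  2.5  -0.8 -12.4] g 14.1 j [-0.48  0.31  0.43  1.67 -0.14  1.2  -0.01]
```

View pics/w31.png

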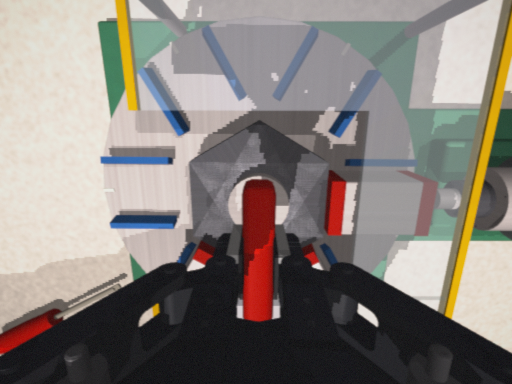

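Turned, and the empty nest is at the front (left in this picture). Lowering and releasing.

Call:
arm_command --targets "0 0 6 0 0 0; 0 0 6 0 0 0; 0 0 4 0 0 0; 0 0 0 0 0 0; 0 0 0 0 0 0"

```text
clock: 60.02
position: [0.5876, 0.0273, 0.1352]
ee_rot: [0.702, 0.712, 0.0, -0.001]
ft_force: [-4.4, 0.6, -9.4]
grip_width: 0.165
```

Call:
arm_command --targets "0 0 1 0 0 0; 0 0 0 0 0 0; 0 0 0 0 0 0; 0 0 0 0 0 0" --grip 50

```text
clock: 60.52
position: [0.5887, 0.0272, 0.1349]
ee_rot: [0.702, 0.712, 0.001, 0.0]
ft_force: [-0.3, 0.2, 0.4]
grip_width: 0.588
```

Call:
arm_command --targets "0 0 -15 0 0 0; 0 0 -30 0 0 0; 0 0 -40 0 0 0; 0 0 -40 0 0 0; 0 0 0 0 0 0"

```text
clock: 61.15
position: [0.5899, 0.0268, 0.264]
ee_rot: [0.702, 0.712, 0.003, 0.002]
ft_force: [-0.5, 0.2, -0.4]
grip_width: 0.587
```

```bash
python3 - <<'E'
from h import *
c=shot('wrist','w32.png');st()
k=manip.camera('scene'); cv2.imwrite('pics/s32.png',cv2.resize(cv2.cvtColor(k['frame'],cv2.COLOR_RGB2BGR)[140:290,170:460],None,fx=2.7,fy=3,interpolation=2))
plan([.42,.03,.30],toolR(0.7),n=5)
E
```

```text
t 61.2 p [0.589  0.0269 0.2618] az 0.75 z [ 0.004  0.002 -1.   ] F [ 0.3  0.  -1.3] g 50.0 j [-0.49  0.23  0.45  1.51 -0.1   1.42 -0.03]
dist 173.0 rot 0.003 n 5 (need 2.9)
1.1 -33.6 -8 0.0003 -0.0003 0.0002; 1 -33.7 -8 0.0003 -0.0003 0.0002; 1.1 -33.7 -8 0.0003 -0.0003 0.0002; 1 -33.6 -8 0.0003 -0.0003 0.0002; 1 -33.7 -7.9 0.0003 -0.0003 0.0002; 

end err mm [-0.03 -0.04 -0.02] rot 0.0002
```

View pics/w32.png

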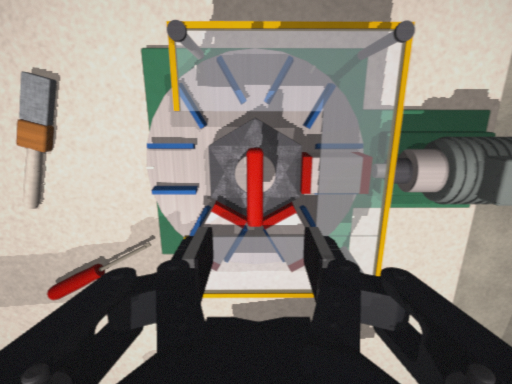

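View pics/s32.png

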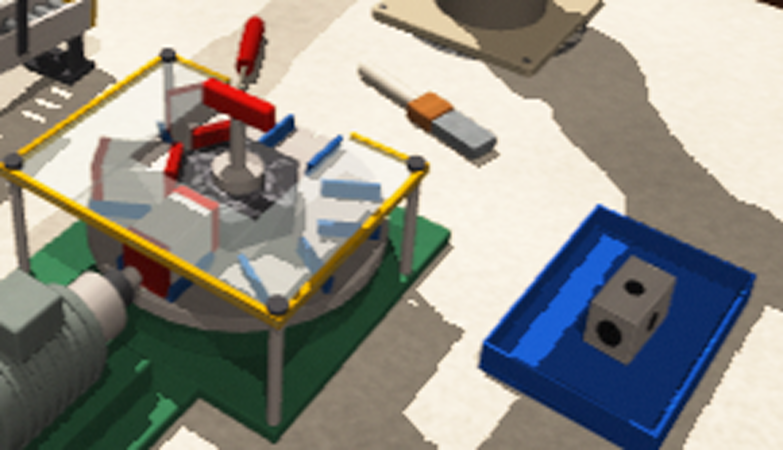

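Call:
arm_command --targets "1 -33 -8 0 0 0; 1 -34 -8 0 0 0; 1 -34 -8 0 0 0; 1 -34 -8 0 0 0; 0 0 0 0 0 0"

```text
clock: 61.88
position: [0.4517, 0.0293, 0.2917]
ee_rot: [0.702, 0.712, 0.001, -0.001]
ft_force: [0.4, 0.7, -0.0]
grip_width: 0.583
```

```bash
python3 - <<'E'
from h import *
ax=np.array([.589,.0268])
for nm in ('side','scene'):
    c=manip.camera(nm); im=cv2.cvtColor(c['frame'],cv2.COLOR_RGB2BGR)
    x0,y0=proj(c,[[*ax,.1]])[0].astype(int)-[62,50]
    f=6; im=cv2.resize(im[y0:y0+100,x0:x0+124],None,fx=f,fy=f,interpolation=2)
    for k in (60+180-0,120+180,0): # nests at angles
        a=np.radians(k)+.013
        r=np.array([np.cos(a),np.sin(a)]); t=np.array([-r[1],r[0]])
        for rr,tt in((.056,-.022),(.056,.022),(.136,-.022),(.136,.022)):
            p=proj(c,[[*(ax+r*rr+t*tt),.106]])[0]
            cv2.drawMarker(im,tuple(int(v) for v in ((p-[x0,y0]+.5)*f)),(255,0,255),0,14,1)
    cv2.imwrite(f'pics/f_{nm}.png',im)
    for n in('blank1','done2','tray'): print(nm,n,find(c,n,4))
c=shot('wrist','w33.png'); st()
E
```

```text
side blank1 [(0.72, array([ 0.5114, -0.0888,  0.0927])), (0.71, array([0.5397, 0.0195, 0.0609])), (0.59, array([0.658 , 0.0092, 0.1049])), (0.5, array([0.5796, 0.0203, 0.1693]))]
side done2 [(0.69, array([ 0.5933, -0.008 ,  0.0923]))]
side tray [(0.59, array([0.4241, 0.3512, 0.0054]))]
scene blank1 [(0.66, array([ 0.626 , -0.0408,  0.1098])), (0.51, array([ 0.5612, -0.0361,  0.1022])), (0.5, array([0.7233, 0.0376, 0.0848]))]
scene done2 [(0.6, array([0.4624, 0.3659, 0.0493])), (0.6, array([0.7169, 0.0617, 0.0927])), (0.2, array([0.5924, 0.0294, 0.1701]))]
scene tray [(0.78, array([0.4648, 0.3642, 0.0012]))]
t 62.33 p [0.4533 0.0291 0.291 ] az 0.75 z [-0.     0.001 -1.   ] F [-0.9  0.3  0.2] g 49.7 j [-0.58 -0.11  0.39  1.78  0.04  1.47 -0.19]
```

View pics/f_side.png

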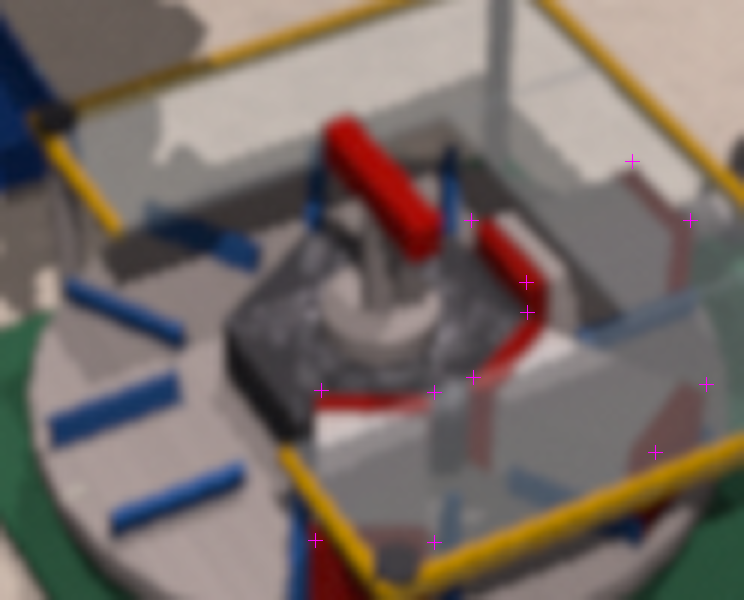

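View pics/f_scene.png

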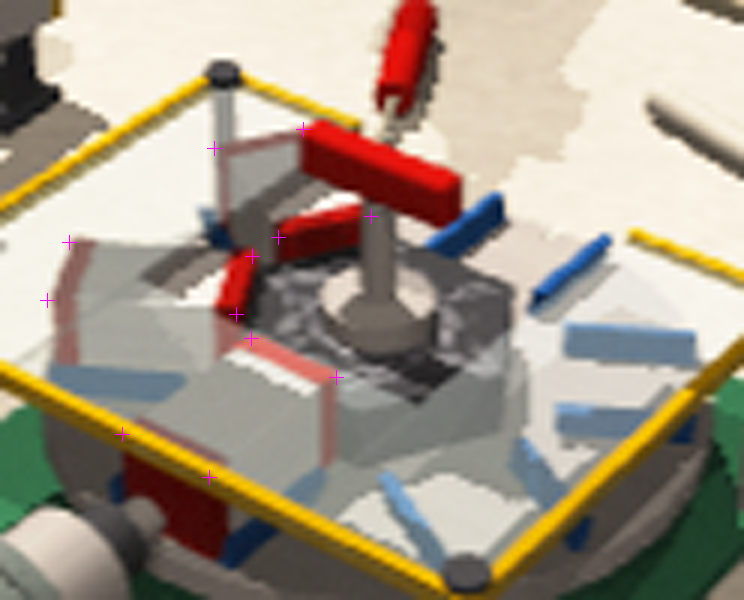

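View pics/w33.png

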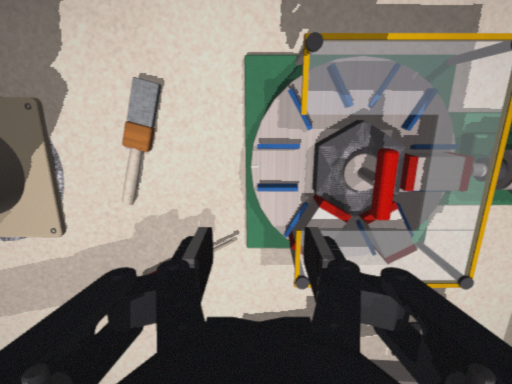

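```bash
python3 - <<'E'
from h import *
c=shot('side','side34.png'); st(); print(manip.hand_in())
E
```

```text
t 62.38 p [0.4533 0.0291 0.2911] az 0.75 z [-0.     0.001 -1.   ] F [-0.8  1.1 -0.5] g 49.8 j [-0.58 -0.11  0.39  1.78  0.04  1.47 -0.19]
the job is handed in; nothing more can be done
None
```

View pics/side34.png

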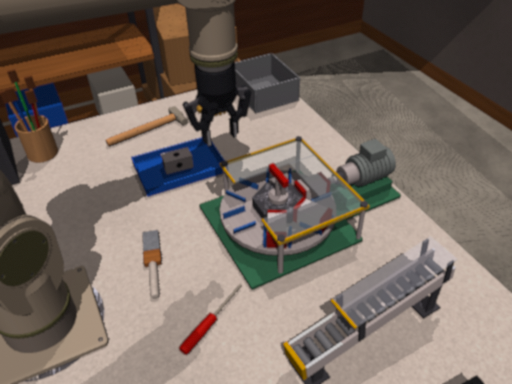

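I handed in the job at 62 s with the table reloaded. The hand-in reports no verdict, so the success below rests on my own checks.

**What was done:**
- The three blanks on the lane went into nests 0, 1 and 2. Each was pushed against the hub until I felt 13–17 N, all stopping at the same depth.
- The one finished block (done2, from nest 1) is lying flat near the middle of the blue tray. Done1 and blank4 were not there.
- I indexed the table three times by +60°. It is left with empty nest 3 at the front, the handle down and the arm clear of everything.

**Last checks:**
- The lane is empty in the final picture.
- The finished block is inside the tray.
- At the last let-down the handle was within about 1 mm of its home height, with the 9–10 N spring load expected there. I then released it fully.
- The inner red ends of all three blanks look flush with the hub.

**What disagreed:**
- **Fingertips:** they sit about 20–28 mm behind the reported tool point, not 8 mm ahead as stated. Because of this the first grasp closed on top of the block, pressing with about 10 N and moving nothing. I then allowed for the offset.
- **Final overlay:** the predicted block corners differed from the side and scene pictures by about 2–3 pixels (a few mm). I put this down to calibration and blur, so the seating depth rests mainly on the pushes. I did not measure it to better than a few mm by camera.

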